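# Unclip, invert and set down the primer bottle

### The arm

A 6-joint arm with a two-finger parallel gripper is mounted at the origin on the work surface. World frame = base frame: x ahead of the robot, y to its left, z up, the work surface at z = 0. Lengths are in m, angles in rad, forces in N, time in s.
With the tool pointing down it reaches from about 0.3 to 0.775 m from the base axis. Payload 14.6 kg.
Tool frame: the origin (TCP) lies at the very end of the fingers, on their centre line; the grasp point (between the pads) lies 19 mm behind it; z points along the fingers, y is the line along which they close (so a half turn about z gives the same grasp; the last joint's range is limited). The gripper opens to 94 mm and grips with 3 to 60 N. Pads are 16 mm wide; open, the fingers measure 119 mm over their backs; the gripper's body (75 mm by 177 mm) begins 78 mm behind the grasp point.
Start: joints at [-1.195, 0.3, 1.521, -0, 1.321, -0.067], TCP at [0.236, -0.497, 0.205] pointing down, gripper open.
Joint ranges: [-3.03, 3.03], [-0.79, 2.21], [0.23, 2.52], [-1.04, 4.18], [0, 3.07], [-2.55, 2.55]. Speed limits (rad/s): [2.22, 2.22, 2.57, 3.14, 3.14, 3.14].

### API

Orientations are given as [roll, pitch, yaw] about the fixed x, y, z axes, in that order (R = Rz(yaw) Ry(pitch) Rx(roll)).
In Python, from station import ctrl gives the robot as it stands. The module is installed in compiled form; this text tells all that it offers.
- The arm moves only by the tool step_arm, never from a script. Its argument "deltas" is a list of rows, each an object with "dp": the shift along the tool's x, y, z scaled (see below), a list of three; "twist": the turn about the tool's z scaled (see below). In form: [{"dp": [tx, ty, tz], "twist": twist}, ...]. A call has 1 to 12 rows; each row shifts and turns the commanded pose from where the row before left it, along the tool's axes as they then stand; what a row does not reach is not made up. The controller multiplies each number of a shift by 0.04 m and each number of a turn by 4 degrees. A row lasts 1/10 s, in which the tool goes at most 50 mm and 8.59 degrees, less where a joint would pass 70% of its speed; a pose out of reach is approached as far as the arm can. A call with a number of a shift or a turn outside -1 to 1 is refused whole. A call with a gripper value outside its range is refused whole. "gripper" is the opening, from -1 (shut) to 1 (fully open), set as the call begins (left out, the last holds). The fingers move at their own pace and stop on an object; "squeeze" is the grip in N (left out, the last holds). Time passes only in rows, so rows that do not move let the fingers close. It gives the time, the measured TCP pose, the force, the opening and the grip force at its end, in the units of the state.
- ctrl.get_obs(): the state, without advancing time (a new reading comes with each control period).
- ctrl.camera(name): name is "side" or "top" or "wrist"; returns (picture, depth): 420x560x3 uint8, red, green, blue; 420x560 float32, m along the optical axis (not along the pixel's ray), 0 where there is no reading.
- ctrl.get_calibration(name): a dict with "fx", "fy", "cx", "cy" (pixels), "world_to_cam" (4x4, takes a point from world to camera coordinates); the wrist camera has in their place "hand_eye" (4x4, takes a point from camera to tool coordinates, whose origin is the TCP and whose axes are the flange's). Camera axes: x right, y down, z forward; pixel columns grow to the right and rows downward; lengths in m; the calibration is good to about 2 mm. A picture is of the moment at which its call begins: read the wrist's pose just before it. get_calibration takes no time and is no camera call.
- ctrl.hand_in(): hands the job in; it is judged then, once.
Trained networks look in the newest picture that a camera, given by its name, has taken for a name from the list of things; names that differ only in an ending like _2 or _b are one class to them, and where a whole thing is asked for, a point or a joint stands for the part that bears it (a point fixed in the world has none). Each returns a list of dicts, best first, with "conf" (0 to 1); they miss things now and then, are a little off and sometimes report something else, mostly with a low value. They report only what shows in the picture. A call takes as long as a camera call. They do not tell look-alikes from the thing itself.
- ctrl.spot_in(camera, label): "rect" ([left, top, right, bottom] as shares, 0 to 1, of the picture: columns of its width, rows of its height, round what is visible of it).
- ctrl.cut_out(camera, label): "pixels" (420x560 bool, what is visible of it) and "rect" ([left, top, right, bottom] as shares, 0 to 1, of the picture: columns of its width, rows of its height, round what is visible of it).
The state is a dict: "time_s": time; "qpos": joint angles; "joint_vel": joint speeds; "tau": joint torques, N m; "ee_pos": TCP position; "eef_rot": TCP orientation; "force": force on the tool from outside, world axes, zero at the start; "moment": the same for the moment, N m; "grip_width": finger opening in m; "grip_force": force on a finger pad.
Only numpy, scipy, OpenCV 4.12 (cv2) and the standard library are available. Lean on these libraries where they do the work, as an engineer would, in place of code of your own. Each camera call takes 0.05 s, during which the arm holds its last target. There are 200 camera calls.

### The job

The small metal bottle of settled primer is snapped into the spring clip on the bench: pull it straight up out of the clip, turn it upside down in the air (cap steeply downward is enough) and keep it so for about two seconds to loosen the sediment. Then turn it upright again, set it down near the middle of the round steel plate, not the square one, and let go; do not drop it. Leave the other loose things on the bench where they are.

Things in the scene. Friction and masses are not known exactly. Their poses are not given: they have to be found in the camera images.
- bottle: Small closed aluminium bottle, black screw cap, round, 125 mm tall, 220 g. Body 48 mm in diameter from 17 to 94 mm above its underside; foot bead 56 mm in diameter, 9 mm high, cone above it; shoulder 94 to 106 mm; cap 31 mm in diameter, 106 to 125 mm. Origin: centre of its underside; z points from foot to cap. Starts standing in the clip.
- clip: Grey spring clip screwed to the bench: base plate 90 x 130 x 8 mm, two posts 42 mm tall at y = +-58 mm with steel spring jaws pressing in along y just above the bottle's foot bead (26 to 34 mm above the bench). The bottle stands centred on the base plate. An upward pull of about 8 to 15 N snaps it out; free once raised 20 mm. Origin: centre of the underside of the base plate, z up.
- round_plate: Round plain steel plate, 124 mm in diameter, 10 mm thick, fixed on the bench: where the bottle must end. Origin: centre of its underside, z up.
- square_plate: Square plain steel plate, 110 x 110 x 10 mm, fixed on the bench, not used. Origin: centre of its underside.
- squat_jar: Wide low aluminium jar with a black lid, 72 mm in diameter, 70 mm tall, loose bystander. Origin: centre of its underside.
- tape_roll: Cardboard-coloured tape roll lying flat, 90 mm outside and 72 mm inside diameter, 40 mm high, loose bystander. Origin: centre of its underside.
- wood_block: Wooden block 70 x 170 x 45 mm lying at the back, loose bystander. Origin: centre of its underside.
- hammer: Hammer about 0.25 m long lying at the back right, loose bystander. Origin near its middle; handle to its -x.
- screwdriver: Screwdriver about 0.2 m long lying at the right, loose bystander. Origin near its middle; handle to its -x.
- yellow_bowl: Yellow plastic bowl 120 mm in diameter, 50 mm high, at the left near the robot, loose bystander. Origin: centre of its underside.
There are look-alikes about, which are no part of the job. What is shaped like the bottle but blue or purple is not meant.

How it is judged:
On the way, in this order (a step that is already met when the one before it is completed fails the run):
1. the bottle is out of the clip, raised at least 50 mm above the clip's base plate, still upright within 60 degrees (z of bottle in the frame of clip above 0.058 m and angle between bottle's own z axis and vertical below 1.05 rad), for 0.1 s.
2. the bottle is held upside down in the fingers, its cap axis at least 120 degrees from upright, for 1.5 s (angle between bottle's own z axis and vertical above 2.09 rad and contact force between bottle and the fingers above 0.5 N), for 1.5 s.
3. the bottle stands upright on the round plate (angle between bottle's own z axis and vertical below 0.1 rad and horizontal distance between bottle and round_plate below 0.034 m and z of bottle in the frame of round_plate between 0.006 and 0.014 m), for 0.2 s.
At the end, for the whole second after the job is handed in: the bottle stands released and at rest on the round plate, upright within 0.1 rad, its axis within 34 mm of the plate's centre, its underside on the plate's top (within 4 mm) (all of step 3 and linear speed of bottle below 0.02 m/s and angular speed of bottle below 0.2 rad/s and contact force between bottle and the fingers below 0.05 N); the robot touches nothing.
It fails at once if the bottle is dropped (falls faster than 0.5 m/s with the fingers off it) (linear speed of bottle above 0.5 m/s and contact force between bottle and the fingers below 0.01 N).
It fails at once if a loose bystander (jar, tape roll, block, hammer, screwdriver, bowl) is moved by more than 30 mm (distance of any of squat_jar, tape_roll, wood_block, hammer, screwdriver, yellow_bowl from where it was at the start of the episode above 0.03 m).
It also fails if it takes over 56 s, if anything falls off the work surface, if the arm or the gripper's body presses on something with over 40 N, if the wrist force passes 120 N, or if a joint passes its speed limit or range.

## Working session

There is one attempt and no reset: what is moved stays moved. The work goes in short steps, Python scripts to look and compute and a tool call to move; the robot and the scene stay as the last step left them, time stands still between calls to the robot, and variables do not carry over. Pictures are saved under pics/ and viewed, at most 10 in all, crops included, and the job is handed in when it is done.

Besides the shell and the picture viewer there is one more tool, called after "Call:" in YAML: its name, and indented under it one key for each argument. step_arm: Moves the arm, as the interface text tells. Its arguments: {"type":"object","properties":{"deltas":{"type":"array"},"gripper":{"type":"number"},"squeeze":{"type":"number"}},"required":["deltas"]}

```bash
mkdir -p pics
cat > h.py <<'E'
import numpy as np, cv2
from station import ctrl
def shot(n,f):
    im,d=ctrl.camera(n); cv2.imwrite(f'pics/{f}.png',im[:,:,::-1]); return im,d
def world(n,d,mask=None,T=None):
    c=ctrl.get_calibration(n)
    v,u=np.nonzero((d>0)&(mask if mask is not None else True)); z=d[v,u]
    p=np.c_[(u-c['cx'])/c['fx']*z,(v-c['cy'])/c['fy']*z,z,np.ones_like(z)]
    M=np.linalg.inv(np.array(c['world_to_cam'])) if T is None else T@np.array(c['hand_eye'])
    return (p@M.T)[:,:3]
E
python3 - <<'E'
from h import *
print(ctrl.get_obs()); print([x for x in dir(ctrl) if x[0]!='_'])
a,da=shot('side','s0'); 
names="bottle clip round_plate square_plate squat_jar tape_roll wood_block hammer screwdriver yellow_bowl".split()
def rep(n,d,ns):
    for k in ns:
        for r in ctrl.cut_out(n,k)[:3]:
            if r['conf']<.3: continue
            P=world(n,d,r['pixels']); 
            if len(P)==0: continue
            print(n,k,round(r['conf'],2),np.round(np.multiply(r['rect'],[560,420,560,420])),'med',np.median(P,0).round(3),'lo',np.percentile(P,3,0).round(3),'hi',np.percentile(P,97,0).round(3))
rep('side',da,["bottle","clip","round_plate"])
b,db=shot('top','t0'); rep('top',db,names)
cv2.imwrite('pics/m0.png',cv2.resize(np.vstack([a,b])[:,:,::-1],(400,600)))
E
```

```text
{'time_s': 0.0, 'qpos': array([-1.19460777e+00,  3.00444858e-01,  1.52158971e+00, -2.59227809e-05,
        1.32072351e+00, -6.66170766e-02]), 'joint_vel': array([ 0.00057449, -0.00114804,  0.00086436,  0.00066648, -0.00136995,
       -0.00084449]), 'tau': array([-2.04918324e-03, -5.31813920e+01, -3.52737737e+01,  7.07885530e-02,
        2.43569026e-02, -6.42584610e-05]), 'ee_pos': array([ 0.23554403, -0.49670776,  0.20489708]), 'eef_rot': array([-3.14042815e+00, -5.25260662e-05,  4.42812030e-01]), 'force': array([ 0.14509846, -1.29816258,  0.5325674 ]), 'moment': array([-0.00921161,  0.04131561, -0.04025464]), 'grip_force': 0.0, 'grip_width': 0.0939186118651675}
['MotionError', 'camera', 'cut_out', 'get_calibration', 'get_obs', 'hand_in', 'spot_in']
side bottle 0.71 [314. 127. 331. 159.] med [ 0.525 -0.276  0.084] lo [ 0.502 -0.394  0.   ] hi [ 0.558 -0.266  0.126]
side bottle 0.66 [354. 152. 375. 191.] med [ 0.356 -0.199  0.07 ] lo [ 0.335 -0.221  0.005] hi [ 0.38  -0.19   0.126]
side bottle 0.64 [312. 150. 328. 187.] med [ 0.483 -0.146  0.085] lo [ 0.463 -0.173  0.017] hi [ 0.509 -
[... 929 characters left out ...]
 0.278 0.015]
top squat_jar 0.7 [117. 201. 148. 225.] med [0.542 0.392 0.068] lo [0.51  0.366 0.01 ] hi [0.573 0.43  0.075]
top tape_roll 0.84 [248. 237. 278. 272.] med [0.43  0.025 0.039] lo [ 0.386 -0.021  0.015] hi [0.47  0.06  0.045]
top wood_block 0.73 [167. 141. 224. 167.] med [0.721 0.226 0.044] lo [0.69  0.146 0.018] hi [0.756 0.304 0.05 ]
top hammer 0.78 [334. 102. 363. 189.] med [ 0.723 -0.251  0.023] lo [ 0.627 -0.276  0.   ] hi [ 0.875 -0.198  0.03 ]
top screwdriver 0.75 [398. 229. 425. 283.] med [ 0.402 -0.42   0.023] lo [ 0.361 -0.445  0.012] hi [ 0.481 -0.389  0.03 ]
top yellow_bowl 0.7 [106. 247. 151. 295.] med [0.376 0.413 0.021] lo [0.326 0.358 0.002] hi [0.428 0.456 0.051]
```

View pics/t0.png

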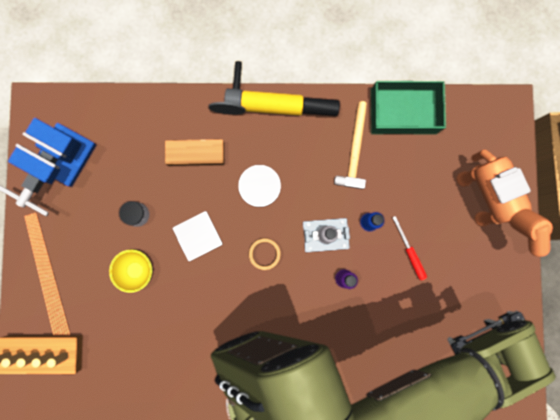

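View pics/s0.png

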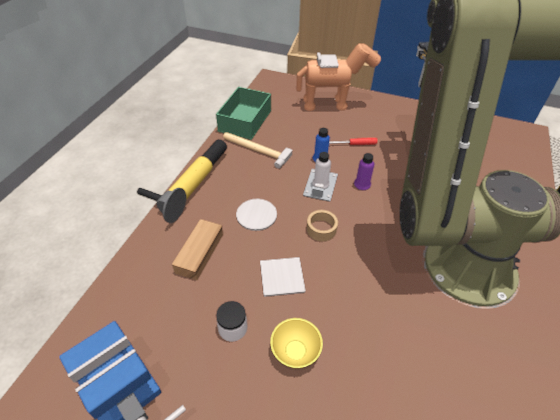

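Call:
step_arm:
  deltas:
    - {"dp":[0,1,0],"twist":0}
    - {"dp":[0,1,0],"twist":0}
    - {"dp":[0,1,0],"twist":0}
    - {"dp":[0,1,0],"twist":0}
    - {"dp":[0,1,0],"twist":0}
    - {"dp":[0,1,0],"twist":0}
    - {"dp":[0,1,0],"twist":0}
    - {"dp":[0,1,0],"twist":0}

```text
time_s: 1.55
ee_pos: [0.3544, -0.748, 0.2026]
eef_rot: [3.13, 0.0, 0.443]
force: [-0.2, 0.2, 0.6]
grip_width: 0.094
grip_force: 0.0
```

```bash
python3 -c "
from h import *
o=ctrl.get_obs();print(o['time_s'],o['qpos'].round(3),o['ee_pos'],o['eef_rot'])"
```

```text
1.55 [-1.173  1.102  0.243  0.     1.785 -0.045] [ 0.35442443 -0.74798396  0.20256936] [3.12995082e+00 5.12006429e-05 4.42790866e-01]
```

Call:
step_arm:
  deltas:
    - {"dp":[0,1,0],"twist":0}
    - {"dp":[0,1,0],"twist":0}
    - {"dp":[0,1,0],"twist":0}
    - {"dp":[0,1,0],"twist":0}

```text
time_s: 1.95
ee_pos: [0.369, -0.7787, 0.1743]
eef_rot: [3.037, 0.0, 0.443]
force: [-0.6, 0.7, -0.1]
grip_width: 0.094
grip_force: 0.0
```

```bash
python3 -c "
from h import *
o=ctrl.get_obs();print(o['time_s'],o['qpos'].round(3),o['ee_pos'],o['eef_rot'])"
```

```text
1.95 [-1.172  1.142  0.236  0.005  1.66  -0.043] [ 0.3690202  -0.77869736  0.17434704] [3.03745041e+00 9.77955339e-05 4.42757654e-01]
```

Call:
step_arm:
  deltas:
    - {"dp":[0,1,-0.4],"twist":0}
    - {"dp":[0,1,-0.4],"twist":0}
    - {"dp":[0,1,-0.3],"twist":0}
    - {"dp":[0,1,-0.3],"twist":0}
    - {"dp":[0,1,-0.2],"twist":0}
    - {"dp":[0,1,-0.2],"twist":0}
    - {"dp":[0,1,-0.1],"twist":0}
    - {"dp":[0,1,-0.1],"twist":0}

```text
time_s: 2.75
ee_pos: [0.3851, -0.8126, 0.2306]
eef_rot: [2.844, 0.0, 0.443]
force: [-0.9, 0.8, -0.4]
grip_width: 0.0941
grip_force: 0.0
```

```bash
cat > o.py <<'E'
from h import *
import json
o=ctrl.get_obs();print(o['time_s'],o['qpos'].round(3),o['ee_pos'].round(4),o['eef_rot'].round(3))
json.dump([o['qpos'].tolist(),o['ee_pos'].tolist(),o['eef_rot'].tolist()],open('log.txt','a'));open('log.txt','a').write('\n')
E
python3 o.py
```

```text
2.75 [-1.173  1.086  0.236  0.013  1.523 -0.043] [ 0.3851 -0.8126  0.2306] [2.844 0.    0.443]
```

Call:
step_arm:
  deltas:
    - {"dp":[0,1,0.1],"twist":0}
    - {"dp":[0,1,0.2],"twist":0}
    - {"dp":[0,1,0.2],"twist":0}
    - {"dp":[0,1,0.3],"twist":0}
    - {"dp":[0,1,0.3],"twist":0}
    - {"dp":[0,1,0.4],"twist":0}
    - {"dp":[0,1,0.4],"twist":0}
    - {"dp":[0,1,0.4],"twist":0}
    - {"dp":[0,1,0.5],"twist":0}
    - {"dp":[0,1,0.5],"twist":0}
    - {"dp":[0,1,0.6],"twist":0}
    - {"dp":[0,1,0.6],"twist":0}

```text
time_s: 3.95
ee_pos: [0.4276, -0.9019, 0.1608]
eef_rot: [2.549, 0.0, 0.443]
force: [0.3, 0.4, -0.1]
grip_width: 0.0943
grip_force: 0.0
```

```bash
python3 o.py
```

```text
3.95 [-1.171  1.211  0.236  0.027  1.103 -0.048] [ 0.4276 -0.9019  0.1608] [2.549 0.    0.443]
```

Call:
step_arm:
  deltas:
    - {"dp":[0,1,0.1],"twist":0}
    - {"dp":[0,1,0.1],"twist":0}
    - {"dp":[0,1,0.1],"twist":0}
    - {"dp":[0,1,0.2],"twist":0}
    - {"dp":[0,1,0.2],"twist":0}
    - {"dp":[0,1,0.2],"twist":0}
    - {"dp":[0,1,0.3],"twist":0}
    - {"dp":[0,1,0.3],"twist":0}
    - {"dp":[0,1,0.3],"twist":0}
    - {"dp":[0,1,0.3],"twist":0}
    - {"dp":[0,1,0.3],"twist":0}
    - {"dp":[0,1,0.3],"twist":0}

```text
time_s: 5.15
ee_pos: [0.4411, -0.9303, 0.2938]
eef_rot: [2.288, 0.0, 0.443]
force: [0.3, 0.2, 0.3]
grip_width: 0.0938
grip_force: 0.0
```

```bash
cat > fk.py <<'E'
import numpy as np, json
from scipy.optimize import least_squares
from scipy.spatial.transform import Rotation as R
E=lambda s,q: R.from_euler(s,q)
def fk(q,P):
    a,b,h,L2,ex,L3,Lt=P
    A=E('z',q[0]); B=A*E('y',q[1]); C=B*E('y',q[2]); D=C*E('z',q[3]); F=D*E('y',q[4]); T=F*E('z',q[5]+np.pi/2)
    p=A.apply([a,b,h])+B.apply([0,0,L2])+C.apply([ex,0,L3])+F.apply([0,0,Lt])
    return p,T
def load():
    D=[([-1.19460777,.300444858,1.52158971,-2.59e-5,1.32072351,-.0666170766],[.23554403,-.49670776,.20489708],[-3.14042815,-5.25e-5,.44281203]),
       ([-1.173,1.102,.243,0,1.785,-.045],[.35442443,-.74798396,.20256936],[3.12995,5e-5,.44279]),
       ([-1.172,1.142,.236,.005,1.66,-.043],[.3690202,-.77869736,.17434704],[3.03745,1e-4,.44276])]
    return D+[json.loads(l) for l in open('log.txt')]
def fit():
    D=load()
    f=lambda P: np.concatenate([fk(q,P)[0]-p for q,p,_ in D]+[1e-3*(np.array(P)-[0,.03,.2,.45,0,.45,.25])])
    return least_squares(f,[0,.03,.2,.45,0,.45,.25])
if __name__=='__main__':
    s=fit();print(s.x.round(4),np.abs(s.fun).max())
    for q,p,e in load(): print((fk(q,s.x)[0]-p).round(4),(fk(q,s.x)[1].inv()*R.from_euler('xyz',e)).magnitude().round(4))
E
python3 o.py; python3 fk.py
```

```text
5.15 [-1.172  1.108  0.236  0.041  0.945 -0.053] [ 0.4411 -0.9303  0.2938] [2.288 0.    0.443]
[0.     0.0366 0.2214 0.4241 0.0411 0.4476 0.2705] 0.000322031875924611Traceback (most recent call last):
  File "fk.py", line 21, in <module>
    for q,p,e in load(): print((fk(q,s.x)[0]-p).round(4),(fk(q,s.x)[1].inv()*R.from_euler('xyz',e)).magnitude().round(4))
                                                         ^^^^^^^^^^^^^^^^^^^^^^^^^^^^^^^^^^^^^^^^^^^^^^^^^^^^^^^^^^^^
AttributeError: 'float' object has no attribute 'round'
```

```bash
cat >> fk.py <<'E'
LO=np.array([-3.03,-.79,.23,-1.04,0,-2.55]);HI=np.array([3.03,2.21,2.52,4.18,3.07,2.55])
def ik(p,T,P,q0=None,n=12,rng=np.random.default_rng(0)):
    best=None
    for i in range(n):
        s=q0 if (i==0 and q0 is not None) else rng.uniform(LO,HI)
        s=np.clip(s,LO+1e-3,HI-1e-3)
        r=least_squares(lambda q: np.r_[fk(q,P)[0]-p,.3*(fk(q,P)[1].inv()*T).as_rotvec()],s,bounds=(LO,HI),max_nfev=60)
        if best is None or r.cost<best.cost: best=r
        if r.cost<1e-8: break
    return best.x,best.cost
def tool(az,e,tw):  # az, angle below horizontal, twist about tool z (0: y horizontal)
    z=np.array([np.cos(az)*np.cos(e),np.sin(az)*np.cos(e),-np.sin(e)]); y=np.cross(z,[0,0,1]);y/=np.linalg.norm(y)
    return R.from_matrix(np.c_[np.cross(y,z),y,z])*E('z',tw)
E
python3 - <<'E'
from fk import *
P=fit().x
np.set_printoptions(suppress=True)
for d in (-64.6,-50,-40):
  for e in (15,25):
    for nm,c in (('bot',[.48,-.158,.088]),('lift',[.48,-.158,.30]),('plate',[.63,.04,.09])):
      for tw in (0,180):
        T=tool(np.radians(d),np.radians(e),np.radians(tw)); p=np.array(c)+.019*T.as_matrix()[:,2]
        q,c2=ik(p,T,P); print(d,e,nm,tw,q.round(2),'%.1e'%c2)
E
```

```text
-64.6 15 bot 0 [-0.04  0.58  2.24  4.18  1.16 -1.82] 1.1e-03
-64.6 15 bot 180 [-0.04  0.58  2.24  4.18  1.16  1.32] 1.1e-03
-64.6 15 lift 0 [-0.11  0.06  2.29  4.18  0.97 -2.19] 4.2e-03
-64.6 15 lift 180 [-0.11  0.06  2.29  4.18  0.97  0.95] 4.2e-03
-64.6 15 plate 0 [ 0.39  0.79  1.41 -1.04  1.39 -2.55] 5.8e-03
-64.6 15 plate 180 [ 0.38  0.78  1.39 -1.04  1.38  0.51] 5.6e-03
-64.6 25 bot 0 [-0.09  0.48  2.27  4.18  0.95 -1.87] 1.7e-03
-64.6 25 bot 180 [-0.09  0.48  2.27  4.18  0.95  1.27] 1.7e-03
-64.6 25 lift 0 [-0.19 -0.    2.31  4.18  0.77 -2.19] 6.9e-03
-64.6 25 lift 180 [-0.03 -0.05  1.94 -1.04  1.01  0.02] 1.5e-03
-64.6 25 plate 0 [ 0.37  0.74  1.48 -1.04  1.28 -2.55] 2.4e-03
-64.6 25 plate 180 [ 0.35  0.73  1.46 -1.04  1.27  0.49] 2.0e-03
-50 15 bot 0 [-0.03  0.52  2.28  4.09  1.1  -1.86] 2.3e-20
-50 15 bot 180 [-0.03  0.52  2.28  4.09  1.1   1.29] 9.3e-18
-50 15 lift 0 [-0.12 -0.05  2.31  4.18  0.77 -2.3 ] 8.8e-04
-50 15 lift 180 [-0.12 -0.05  2.31  4.18  0.77  0.85] 8.8e-04
-50 15 plate 0 [ 0.26  0.72  1.93  4.18  1.11 -1.94] 3.2e-03
-50 15 plate 180 [0.26 0.72 1.93 4.18 1.1
[... 395 characters left out ...]
  0.5   2.35  3.77  1.07 -1.75] 3.0e-22
-40 15 bot 180 [-0.13  0.5   2.35  3.77  1.07  1.39] 2.5e-17
-40 15 lift 0 [-0.16 -0.14  2.31  4.18  0.59 -2.39] 6.3e-05
-40 15 lift 180 [-0.16 -0.14  2.31  4.18  0.59  0.76] 6.3e-05
-40 15 plate 0 [ 0.28  0.69  1.94  4.18  1.05 -1.99] 6.8e-04
-40 15 plate 180 [0.28 0.69 1.94 4.18 1.05 1.15] 6.8e-04
-40 25 bot 0 [-0.16  0.37  2.34  3.87  0.78 -1.88] 6.2e-21
-40 25 bot 180 [-0.16  0.37  2.34  3.87  0.78  1.26] 7.6e-23
-40 25 lift 0 [-0.26 -0.17  2.31  4.18  0.38 -2.42] 9.6e-04
-40 25 lift 180 [-0.23 -0.25  2.17 -1.04  0.42 -0.33] 5.8e-04
-40 25 plate 0 [ 0.23  0.61  1.98  4.18  0.85 -2.01] 1.5e-03
-40 25 plate 180 [0.23 0.61 1.98 4.18 0.85 1.13] 1.5e-03
```

Run:
```python
from fk import *
P=fit().x
np.set_printoptions(suppress=True)
for d in (-70,-80,-90,-100,-110,-120,-130,-145,-160,-180):
  for e in (5,15,20,25):
    r=[];Q=[]
    for nm,c in (('bot',[.48,-.158,.088]),('lift',[.48,-.158,.22]),('plate',[.63,.04,.09])):
      for tw in (0,180):
        if nm!='lift' and tw and 0: continue
        T=tool(np.radians(d),np.radians(e),np.radians(tw)); p=np.array(c)+.019*T.as_matrix()[:,2]
        q,c2=ik(p,T,P,n=6); r.append(c2); Q.append(q)
    print(d,e,' '.join('%.0e'%x for x in r), Q[0].round(2) if max(r[0],r[2],r[4])<1e-4 or max(r[1],r[3],r[5])<1e-4 else '')
```

```text
-70 5 2e-03 2e-03 3e-03 3e-03 9e-03 9e-03 
-70 15 2e-03 2e-03 4e-03 4e-03 4e-03 4e-03 
-70 20 3e-03 3e-03 5e-03 5e-03 3e-03 2e-03 
-70 25 3e-03 3e-03 6e-03 3e-03 1e-03 1e-03 
-80 5 1e-02 6e-03 7e-03 7e-03 5e-03 5e-03 
-80 15 6e-03 6e-03 6e-03 5e-03 2e-03 2e-03 
-80 20 5e-03 5e-03 1e-02 1e-02 2e-02 9e-04 
-80 25 3e-03 3e-03 3e-03 2e-03 2e-04 2e-04 
-90 5 1e-02 7e-03 8e-03 8e-03 3e-03 3e-03 
-90 15 4e-03 4e-03 3e-03 3e-03 6e-04 6e-04 
-90 20 2e-03 2e-03 2e-02 2e-03 9e-05 9e-05 
-90 25 1e-03 1e-03 1e-03 7e-04 1e-13 3e-17 
-100 5 3e-03 3e-03 4e-03 4e-03 4e-02 1e-03 
-100 15 1e-03 1e-03 1e-03 1e-03 5e-02 2e-05 
-100 20 7e-04 7e-04 6e-04 6e-04 6e-23 5e-02 
-100 25 2e-04 2e-04 1e-04 1e-04 2e-22 5e-02 
-110 5 3e-02 1e-03 2e-03 2e-03 3e-04 3e-04 
-110 15 2e-04 2e-04 3e-04 3e-04 4e-15 3e-20 
-110 20 3e-06 3e-06 2e-05 2e-05 7e-18 3e-24 [ 0.05  0.75  1.64 -1.04  1.57 -2.25]
-110 25 4e-22 8e-18 2e-15 4e-15 6e-24 5e-02 [ 0.04  0.71  1.66 -1.    1.51 -2.28]
-120 5 8e-05 8e-05 6e-04 6e-04 3e-05 3e-05 
-120 15 2e-16 2e-14 6e-15 3e-15 3e-17 7e-26 [ 0.03  0.85  1.52 -0.99  1.74 -2.22]
-120 20 8e-25 1e-
[... 680 characters left out ...]
 [-0.09  0.93  1.29 -0.71  1.95 -2.16]
-145 25 2e-26 3e-27 1e-20 9e-27 4e-21 7e-23 [-0.1   0.88  1.31 -0.67  1.89 -2.16]
-160 5 2e-17 8e-24 4e-17 4e-22 2e-04 2e-04 
-160 15 2e-20 8e-22 2e-22 5e-24 2e-05 2e-05 [-0.16  1.03  1.13 -0.6   2.16 -2.07]
-160 20 1e-20 2e-17 1e-24 6e-20 1e-25 3e-16 [-0.16  0.99  1.16 -0.56  2.09 -2.06]
-160 25 6e-24 2e-16 6e-17 3e-18 5e-18 2e-16 [-0.17  0.94  1.2  -0.52  2.02 -2.05]
-180 5 1e-21 1e-17 3e-16 3e-22 3e-04 3e-04 
-180 15 5e-19 3e-17 3e-29 2e-17 8e-05 8e-05 [-0.26  1.09  1.02 -0.35  2.3  -1.88]
-180 20 2e-20 3e-02 2e-17 1e-15 1e-05 1e-05 [-0.27  1.04  1.05 -0.32  2.23 -1.86]
-180 25 5e-19 7e-19 1e-17 7e-17 1e-13 9e-14 [-0.27  1.    1.09 -0.29  2.15 -1.85]
```

```bash
cat > sim.py <<'E'
from fk import *
from scipy.optimize import lsq_linear
P=fit().x; M=.006
V=.7*.1*np.array([2.22,2.22,2.57,3.14,3.14,3.14])
def row(q,dw,tw=0,w=.6):   # dw world shift (m)
    p0,T0=fk(q,P); pt=p0+dw; Tt=T0*E('z',tw); x=q.copy()
    for _ in range(3):
        p,T=fk(x,P); e=np.r_[pt-p,w*(Tt*T.inv()).as_rotvec()]
        J=np.zeros((6,6))
        for i in range(6):
            d=x.copy(); d[i]+=1e-5; pp,TT=fk(d,P); J[:,i]=np.r_[pp-p,w*(TT*T.inv()).as_rotvec()]/1e-5
        lo=np.maximum(LO+M,q-V)-x; hi=np.minimum(HI-M,q+V)-x
        x=x+lsq_linear(np.r_[J,.02*np.eye(6)],np.r_[e,np.zeros(6)],bounds=(np.minimum(lo,-1e-9),np.maximum(hi,1e-9))).x
    return x
def desc(q):
    p,T=fk(q,P); z=T.as_matrix()[:,2]; W=p-.2705*z
    return f"q {np.round(q,2)} tcp {p.round(3)} wrist {W.round(3)} az {np.degrees(np.arctan2(z[1],z[0])):.0f} e {np.degrees(np.arcsin(-z[2])):.0f}"
def goto(q,p,step=.04,n=60):
    for i in range(n):
        d=p-fk(q,P)[0]; L=np.linalg.norm(d)
        if L<.004: break
        q=row(q,d*min(1,step/L))
    return q,i
def push(q,u,n,step=.04):
    u=np.array(u,float);u/=np.linalg.norm(u)
    for _ in range(n): q=row(q,step*u)
    return q
E
python3 - <<'E'
from sim import *
np.set_printoptions(suppress=True)
q0=np.array(load()[-1][0]); print(desc(q0))
q=np.array(load()[-2][0]);print('check',desc(push(q,[.41,-.86,.3],12)))
for W in ([.35,.1,.4],[.3,0,.5],[.3,.1,.5],[.25,.15,.4],[.3,.15,.35]):
    z=fk(q0,P)[1].as_matrix()[:,2]
    q,i=goto(q0,np.array([.43,-.6,.35])); q,j=goto(q,np.array(W)+.27*z); print('goto',i,j,desc(q))
    for u in ([-1,-.3,0],[-1,-.3,-.3]):
        x=q
        for k in range(5):
            x=push(x,u,10); print('  ',u,desc(x))
E
```

```text
q [-1.17  1.11  0.24  0.04  0.95 -0.05] tcp [ 0.441 -0.93   0.294] wrist [ 0.354 -0.746  0.472] az -65 e 41
check q [-1.17  1.2   0.24  0.04  0.85 -0.06] tcp [ 0.45  -0.948  0.222] wrist [ 0.362 -0.763  0.399] az -65 e 41
goto 9 14 q [ 0.17 -0.04  2.09 -0.96  1.07  1.78] tcp [ 0.437 -0.084  0.223] wrist [0.351 0.098 0.404] az -65 e 42
   [-1, -0.3, 0] q [-0.14 -0.78  2.51 -0.82  1.14  1.29] tcp [ 0.197 -0.172  0.226] wrist [0.14  0.017 0.41 ] az -73 e 43
   [-1, -0.3, 0] q [-1.44 -0.78  2.51 -0.11  0.63 -0.12] tcp [ 0.062 -0.322  0.219] wrist [ 0.054 -0.131  0.41 ] az -88 e 45
   [-1, -0.3, 0] q [-2.49 -0.05  2.06  0.87  0.79 -1.73] tcp [-0.277 -0.441  0.225] wrist [-0.271 -0.252  0.418] az -92 e 46
   [-1, -0.3, 0] q [-2.68  0.82  0.87  0.74  1.14 -1.6 ] tcp [-0.66  -0.556  0.225] wrist [-0.654 -0.367  0.418] az -92 e 46
   [-1, -0.3, 0] q [-2.75  1.25  0.24  0.74  1.16 -1.52] tcp [-0.822 -0.562  0.178] wrist [-0.773 -0.361  0.353] az -104 e 40
   [-1, -0.3, -0.3] q [-0.24 -0.78  2.51 -0.74  1.08  1.18] tcp [ 0.198 -0.175  0.215] wrist [0.141 0.004 0.41 ] az -72 e 46
   [-1, -0.3, -
[... 5316 characters left out ...]
.101 -0.075  0.275] wrist [-0.009  0.14   0.41 ] az -113 e 30
   [-1, -0.3, -0.3] q [ 0.9  -0.41  2.51 -0.64  1.59  2.25] tcp [ 0.147 -0.015  0.163] wrist [0.093 0.176 0.347] az -74 e 43
   [-1, -0.3, -0.3] q [ 1.44 -0.77  2.51 -0.18  2.15  2.54] tcp [-0.002 -0.045  0.214] wrist [-0.018  0.142  0.408] az -85 e 46
   [-1, -0.3, -0.3] q [ 1.44 -0.78  2.51  0.01  2.19  2.54] tcp [-0.046 -0.049  0.218] wrist [-0.019  0.14   0.41 ] az -98 e 45
   [-1, -0.3, -0.3] q [ 1.45 -0.78  2.51  0.19  2.2   2.54] tcp [-0.085 -0.044  0.223] wrist [-0.02   0.139  0.41 ] az -110 e 44
   [-1, -0.3, -0.3] q [ 1.52 -0.68  2.51  0.37  2.08  2.54] tcp [-0.124 -0.023  0.216] wrist [-0.029  0.156  0.395] az -118 e 42
```

Run:
```python
from sim import *
np.set_printoptions(suppress=True)
q0=np.array(load()[-1][0])
for az in (-130,-150,-165):
    a=np.radians(az); u=np.array([np.cos(a),np.sin(a),0])
    q,i=goto(q0,np.array([.1,-.75,.3])); q,j=goto(q,.6*u+[0,-.1,.3]); q,k=goto(q,.72*u+[0,0,.28]);print(i,j,k,desc(q))
    for n in range(8):
        q=push(q,u+[0,0,.12],6); print(n,desc(q))
        if n in (3,5,7):
            x,i=goto(q,np.array([-.1,-.65,.35]));x,j=goto(x,np.array([.45,-.5,.35])); m=desc(x); x,k=goto(x,np.array([.5,-.1,.3])); print('    ',i,j,k,m,'\n      ',desc(x))
```

```text
10 13 2 q [-2.6   0.56  1.19  0.86  1.38 -1.64] tcp [-0.461 -0.552  0.28 ] wrist [-0.548 -0.369  0.461] az -65 e 42
0 q [-2.52  1.11  0.24  0.83  1.55 -1.28] tcp [-0.571 -0.701  0.292] wrist [-0.649 -0.512  0.469] az -68 e 41
1 q [-2.46  1.15  0.24  0.83  1.33 -1.28] tcp [-0.581 -0.762  0.27 ] wrist [-0.628 -0.552  0.433] az -77 e 37
2 q [-2.42  1.19  0.24  0.83  1.13 -1.28] tcp [-0.591 -0.812  0.254] wrist [-0.608 -0.585  0.4  ] az -86 e 33
3 q [-2.38  1.23  0.24  0.84  0.95 -1.29] tcp [-0.601 -0.85   0.243] wrist [-0.589 -0.612  0.372] az -93 e 28
     15 16 11 q [-0.63  0.2   1.6  -1.03  0.86  1.15] tcp [ 0.45  -0.5    0.351] wrist [ 0.435 -0.271  0.494] az -86 e 32 
       q [ 0.18  0.21  1.69 -0.98  1.47  1.66] tcp [ 0.5 -0.1  0.3] wrist [0.485 0.124 0.451] az -86 e 34
4 q [-2.35  1.26  0.24  0.86  0.78 -1.3 ] tcp [-0.61  -0.878  0.238] wrist [-0.572 -0.633  0.348] az -99 e 24
5 q [-2.32  1.28  0.24  0.88  0.64 -1.32] tcp [-0.619 -0.896  0.237] wrist [-0.558 -0.649  0.329] az -104 e 20
     17 27 21 q [-0.9   0.04  1.9   2.5   0.01 -2.54] tcp [ 0.448 -0.502  0.35 ] wrist [ 0.29 
[... 3283 characters left out ...]
5  0.364] az -136 e 53
     24 15 11 q [-0.65  0.59  0.91 -0.64  1.71  0.45] tcp [ 0.45 -0.5   0.35] wrist [ 0.566 -0.386  0.566] az -136 e 53 
       q [-0.04  0.43  1.26 -0.48  1.9   1.08] tcp [ 0.5 -0.1  0.3] wrist [0.616 0.014 0.516] az -136 e 53
6 q [-2.93  1.26  0.24  0.38  0.96 -1.84] tcp [-0.976 -0.331  0.147] wrist [-0.827 -0.215  0.34 ] az -142 e 46
7 q [-2.92  1.29  0.24  0.4   0.81 -1.85] tcp [-1.002 -0.338  0.149] wrist [-0.828 -0.222  0.32 ] az -146 e 39
     25 15 11 q [-0.6   0.72  0.79 -0.85  1.89  0.45] tcp [ 0.45 -0.5   0.35] wrist [ 0.622 -0.384  0.523] az -146 e 40 
       q [-0.03  0.58  1.12 -0.56  2.13  1.07] tcp [ 0.5 -0.1  0.3] wrist [0.672 0.016 0.473] az -146 e 40
```

Run:
```python
from sim import *
np.set_printoptions(suppress=True)
q0=np.array(load()[-1][0]); z0=fk(q0,P)[1].as_matrix()[:,2]
for A in (-40,-20,0,20):
  for wz in (.33,.40):
    a=np.radians(A); u=np.array([np.cos(a),np.sin(a),0]); v=np.array([-u[1],u[0],0])
    q,i=goto(q0,np.array([.44,-.6,.38]));q,j=goto(q,.33*u+.0366*v+[0,0,wz]+.27*z0)
    print(A,wz,i,j,desc(q))
    for n in range(7):
        p,T=fk(q,P); W=p-.2705*T.as_matrix()[:,2]
        for _ in range(6):
            p,T=fk(q,P); W=p-.2705*T.as_matrix()[:,2]
            sh=E('z',q[0]).apply([0,P[1],P[2]])
            d=sh-W; q=row(q,.04*d/np.linalg.norm(d))
        print(n,desc(q),'dir',(d/np.linalg.norm(d)).round(2))
```

```text
-40 0.33 9 11 q [-0.72  0.01  2.21 -1.03  0.32  1.3 ] tcp [ 0.363 -0.368  0.155] wrist [ 0.277 -0.195  0.344] az -64 e 44
0 q [-0.66 -0.26  2.51 -0.96  0.39  1.29] tcp [ 0.263 -0.263  0.114] wrist [ 0.19  -0.1    0.318] az -66 e 49 dir [-0.7   0.58 -0.41]
1 q [-0.44 -0.26  2.51 -0.84  0.64  1.35] tcp [ 0.247 -0.209  0.095] wrist [ 0.208 -0.058  0.316] az -75 e 55 dir [-0.81  0.42 -0.41]
2 q [-0.26 -0.21  2.51 -0.75  0.83  1.46] tcp [ 0.221 -0.16   0.076] wrist [ 0.219 -0.019  0.307] az -89 e 59 dir [-0.89  0.26 -0.38]
3 q [-0.09 -0.15  2.51 -0.65  0.98  1.58] tcp [ 0.189 -0.118  0.06 ] wrist [0.224 0.017 0.292] az -105 e 59 dir [-0.94  0.11 -0.32]
4 q [ 0.06 -0.06  2.51 -0.55  1.09  1.71] tcp [ 0.153 -0.08   0.047] wrist [0.224 0.051 0.273] az -118 e 57 dir [-0.97 -0.04 -0.24]
5 q [ 0.21  0.04  2.51 -0.45  1.17  1.82] tcp [ 0.115 -0.047  0.038] wrist [0.218 0.085 0.251] az -128 e 52 dir [-0.97 -0.19 -0.14]
6 q [ 0.37  0.14  2.51 -0.33  1.22  1.93] tcp [ 0.075 -0.019  0.032] wrist [0.204 0.118 0.226] az -133 e 46 dir [-0.94 -0.34 -0.04]
-40 0.4 9 8 q [-0.7  -0.11  2.16 -0.83  0.43  1.
[... 6539 characters left out ...]
0.313] az -79 e 43 dir [-0.8  -0.45 -0.41]
2 q [ 0.65 -0.16  2.51 -0.66  1.4   2.24] tcp [ 0.16  -0.037  0.114] wrist [0.153 0.163 0.295] az -88 e 42 dir [-0.76 -0.56 -0.33]
3 q [ 0.77 -0.07  2.51 -0.53  1.46  2.35] tcp [ 0.117 -0.024  0.104] wrist [0.136 0.185 0.275] az -95 e 39 dir [-0.71 -0.66 -0.25]
4 q [ 0.91  0.02  2.51 -0.39  1.5   2.46] tcp [ 0.074 -0.013  0.096] wrist [0.113 0.204 0.253] az -100 e 35 dir [-0.63 -0.77 -0.15]
5 q [ 1.04  0.11  2.51 -0.27  1.53  2.54] tcp [ 0.035 -0.007  0.094] wrist [0.087 0.218 0.234] az -103 e 31 dir [-0.51 -0.86 -0.06]
6 q [ 1.08  0.14  2.51 -0.2   1.57  2.54] tcp [ 0.015 -0.01   0.102] wrist [0.077 0.222 0.226] az -105 e 27 dir [-0.48 -0.88 -0.03]
```

Run:
```python
from sim import *
np.set_printoptions(suppress=True)
q0=np.array(load()[-1][0]); z0=fk(q0,P)[1].as_matrix()[:,2]
for A,wz,N in ((-60,.4,24),(-40,.42,24),(-40,.42,30)):
    a=np.radians(A); u=np.array([np.cos(a),np.sin(a),0]); v=np.array([-u[1],u[0],0])
    q,i=goto(q0,np.array([.4,-.6,.38]),.05);q,j=goto(q,.33*u+.0366*v+[0,0,wz]+.27*z0,.05)
    print(A,wz,i,j,desc(q))
    for n in range(N):
            p,T=fk(q,P); W=p-.2705*T.as_matrix()[:,2]
            sh=E('z',q[0]).apply([0,P[1],P[2]])
            d=sh-W; q=row(q,.05*d/np.linalg.norm(d))
            if n%8==7: print(n,desc(q),'dir',(d/np.linalg.norm(d)).round(2))
    q1=q
    for B in (0,30):
        b=np.radians(B); L=np.array([-np.cos(b)*.64,-np.sin(b)*.64,.77])
        q=q1; z=fk(q,P)[1].as_matrix()[:,2]
        q,i1=goto(q,np.array([.35,-.1,.45]),.05); q,i2=goto(q,np.array([.1,-.05,.85])+.27*z,.05); print(' lean',B,i1,i2,desc(q))
        for n in range(6):
            q=push(q,L,8,.05); print('   ',n,desc(q))
```

```text
-60 0.4 8 5 q [-1.05 -0.11  2.14 -0.21  0.29  0.26] tcp [ 0.284 -0.451  0.223] wrist [ 0.199 -0.272  0.407] az -65 e 43
7 q [-0.81 -0.36  2.51 -0.64  0.43  0.86] tcp [ 0.225 -0.28   0.128] wrist [ 0.165 -0.12   0.338] az -69 e 51 dir [-0.57  0.65 -0.5 ]
15 q [-0.45 -0.3   2.51 -0.66  0.78  1.19] tcp [ 0.21  -0.189  0.089] wrist [ 0.203 -0.057  0.325] az -87 e 61 dir [-0.78  0.42 -0.46]
23 q [-0.14 -0.17  2.51 -0.55  1.02  1.46] tcp [ 0.17  -0.11   0.057] wrist [0.223 0.004 0.297] az -115 e 62 dir [-0.92  0.17 -0.34]
 lean 0 9 8 q [-0.78 -0.61  1.42 -0.54  2.09  0.15] tcp [ 0.047 -0.164  0.611] wrist [ 0.101 -0.048  0.849] az -115 e 62
    0 q [-2.02 -0.14  0.24 -0.15  2.47 -0.89] tcp [-0.065 -0.16   0.855] wrist [ 0.021 -0.042  1.083] az -126 e 57
    1 q [-3.02  0.    0.24  0.6   2.24 -1.19] tcp [-0.257 -0.187  0.866] wrist [-0.141 -0.054  1.071] az -131 e 49
    2 q [-3.02  0.16  0.24  0.53  1.91 -1.3 ] tcp [-0.426 -0.217  0.869] wrist [-0.273 -0.069  1.037] az -136 e 38
    3 q [-3.02  0.28  0.24  0.5   1.57 -1.36] tcp [-0.554 -0.234  0.881] wrist [-0.365 -0.08   0.999] az -141 e 
[... 4628 characters left out ...]
 az -125 e 48
    0 q [-2.01 -0.01  0.24 -0.19  2.12 -0.82] tcp [-0.143 -0.29   0.885] wrist [-0.023 -0.136  1.073] az -128 e 44
    1 q [-2.51  0.13  0.24  0.24  1.78 -0.98] tcp [-0.323 -0.361  0.901] wrist [-0.183 -0.18   1.045] az -128 e 32
    2 q [-2.6   0.27  0.24  0.34  1.43 -1.05] tcp [-0.454 -0.416  0.916] wrist [-0.293 -0.217  1.003] az -129 e 19
    3 q [-2.63  0.37  0.24  0.39  1.09 -1.11] tcp [-0.546 -0.454  0.935] wrist [-0.37 -0.25  0.96] az -131 e 5
    4 q [-2.63  0.46  0.24  0.44  0.8  -1.17] tcp [-0.605 -0.474  0.953] wrist [-0.422 -0.277  0.921] az -133 e -7
    5 q [-2.63  0.51  0.24  0.5   0.58 -1.23] tcp [-0.638 -0.479  0.97 ] wrist [-0.455 -0.296  0.892] az -135 e -17
```

Run:
```python
from h import *
for n in ('side','top'):
    im,d=shot(n,n[0]+'1'); X=world(n,d); r=np.hypot(X[:,0],X[:,1])
    for lo in np.arange(.01,.5,.05):
        m=(X[:,2]>lo)&(X[:,2]<lo+.05)&(r<.35); 
        if m.sum()>5: print(n,lo.round(2),m.sum(),'r',np.percentile(r[m],[2,50,90,98]).round(3),'x',np.percentile(X[m,0],[1,99]).round(3),'y',np.percentile(X[m,1],[1,99]).round(3))
    # table extents
    m=np.abs(X[:,2])<.01; print(X[m].min(0),X[m].max(0))
    m=(X[:,0]<-.1)&(X[:,2]>.02); print(n,'behind',m.sum(), X[m].min(0) if m.any() else '',X[m].max(0) if m.any() else '')
```

```text
side 0.01 2410 r [0.079 0.097 0.118 0.123] x [-0.116  0.119] y [-0.021  0.12 ]
side 0.06 1059 r [0.073 0.077 0.088 0.096] x [-0.097  0.084] y [-0.011  0.086]
side 0.11 726 r [0.07  0.073 0.076 0.077] x [-0.065  0.064] y [0.032 0.076]
side 0.16 1168 r [0.07  0.1   0.235 0.242] x [-0.116  0.246] y [0.002 0.149]
side 0.21 3000 r [0.07  0.133 0.237 0.271] x [-0.116  0.276] y [-0.07   0.151]
side 0.26 6850 r [0.018 0.09  0.231 0.292] x [-0.099  0.295] y [-0.111  0.133]
side 0.31 2646 r [0.134 0.203 0.281 0.333] x [0.128 0.31 ] y [-0.143  0.072]
side 0.36 2765 r [0.189 0.264 0.328 0.34 ] x [0.093 0.31 ] y [-0.313 -0.015]
side 0.41 2604 r [0.267 0.325 0.342 0.348] x [0.091 0.307] y [-0.319 -0.116]
side 0.46 205 r [0.336 0.345 0.349 0.35 ] x [0.097 0.28 ] y [-0.333 -0.198]
[-0.32914603 -1.34848944 -0.00999172] [2.30181122 0.76538857 0.00999897]
side behind 2518 [-0.31357004 -1.34571463  0.02007421] [-0.10003576  0.04378447  0.2855932 ]
top 0.01 602 r [0.08  0.103 0.12  0.123] x [-0.041  0.07 ] y [-0.12   0.121]
top 0.06 140 r [0.075 0.077 0.087 0.093] x [0.01  0.071] y [-0.087 -0.033]
top 0.11 85 r [0.072 0.074 0.076 0.076] x [0.001 0.064] y [-0.075 -0.039]
top 0.16 122 r [0.072 0.233 0.239 0.249] x [0.022 0.25 ] y [-0.069  0.136]
top 0.21 622 r [0.072 0.18  0.244 0.274] x [0.035 0.28 ] y [-0.081  0.149]
top 0.26 3182 r [0.06  0.135 0.231 0.294] x [0.049 0.294] y [-0.11   0.134]
top 0.31 2434 r [0.132 0.194 0.258 0.327] x [0.126 0.307] y [-0.14   0.071]
top 0.36 2676 r [0.185 0.246 0.298 0.333] x [0.165 0.309] y [-0.155 -0.009]
top 0.41 3222 r [0.262 0.323 0.342 0.348] x [0.103 0.306] y [-0.313 -0.113]
top 0.46 423 r [0.335 0.344 0.349 0.35 ] x [0.107 0.28 ] y [-0.33  -0.198]
[-0.0514141  -0.80307609 -0.00999951] [0.95093597 0.80218295 0.00999551]
top behind 0
```

View pics/s1.png

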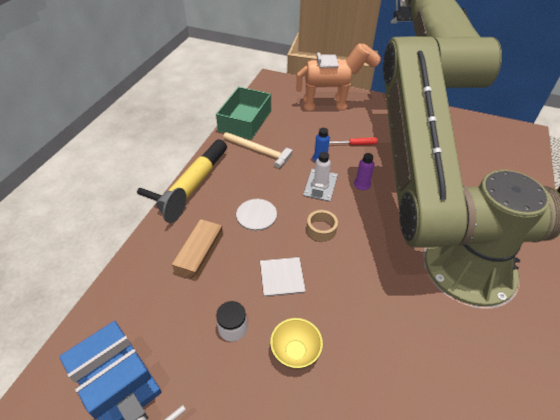

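```bash
cat >> sim.py <<'E'
from station import ctrl
def gen(fn,n=12,q=None,tw=0):
    """fn(q)->world shift or None; prints rows rounded"""
    if q is None: q=ctrl.get_obs()['qpos'].copy()
    rows=[]
    for _ in range(n):
        d=fn(q)
        if d is None: break
        T=fk(q,P)[1]; v=np.round(T.inv().apply(d)/.04,1); 
        if np.abs(v).max()>1: v=np.round(v/np.abs(v).max(),1)
        rows.append(v+0.); q=row(q,T.apply(v*.04))
    print(len(rows),str([{"dp":[float(x) for x in r],"twist":0} for r in rows]).replace("'",'"')); print(desc(q)); return q
def to(p,step=.05):
    def f(q):
        d=np.array(p)-fk(q,P)[0]; L=np.linalg.norm(d)
        return None if L<.006 else d*min(1,step/L)
    return f
def fold(q):
    p,T=fk(q,P); W=p-.2705*T.as_matrix()[:,2]; d=E('z',q[0]).apply([0,P[1],P[2]])-W
    return .05*d/np.linalg.norm(d)
E
python3 - <<'E'
from sim import *
np.set_printoptions(suppress=True)
q=gen(to([.4,-.6,.38])); z0=fk(q,P)[1].as_matrix()[:,2]
a=np.radians(-60);u=np.array([np.cos(a),np.sin(a),0]); v=np.array([-u[1],u[0],0])
t=.33*u+.0366*v+[0,0,.4]+.27*z0;print(t)
q=gen(to(t),q=q)
for k in range(24):q=row(q,fold(q))
print(desc(q)); z=fk(q,P)[1].as_matrix()[:,2]
q,i=goto(q,np.array([.3,.0,.4]),.05);q,j=goto(q,np.array([.3,.05,.8])+.27*z,.05);print(i,j,desc(q))
for n in range(6): q=push(q,[0,0,1],8,.05);print(desc(q))
E
```

```text
8 [{"dp": [0.4, -0.5, -1.0], "twist": 0}, {"dp": [0.4, -0.5, -1.0], "twist": 0}, {"dp": [0.3, -0.6, -1.0], "twist": 0}, {"dp": [0.3, -0.6, -1.0], "twist": 0}, {"dp": [0.3, -0.7, -1.0], "twist": 0}, {"dp": [0.3, -0.6, -1.0], "twist": 0}, {"dp": [0.3, -0.6, -1.0], "twist": 0}, {"dp": [0.3, -0.5, -0.7], "twist": 0}]
q [-0.99  0.19  1.46 -0.16  0.67  0.22] tcp [ 0.401 -0.6    0.379] wrist [ 0.316 -0.42   0.562] az -65 e 42
[ 0.28174828 -0.44758744  0.21770757]
7 [{"dp": [-0.2, -1.0, -0.2], "twist": 0}, {"dp": [-0.2, -1.0, -0.1], "twist": 0}, {"dp": [-0.2, -1.0, -0.1], "twist": 0}, {"dp": [-0.2, -1.0, -0.1], "twist": 0}, {"dp": [-0.2, -1.0, -0.1], "twist": 0}, {"dp": [-0.1, -1.0, -0.2], "twist": 0}, {"dp": [0.0, -0.2, 0.0], "twist": 0}]
q [-1.05 -0.12  2.17 -0.22  0.27  0.26] tcp [ 0.28  -0.446  0.218] wrist [ 0.195 -0.266  0.4  ] az -65 e 42
q [-0.14 -0.16  2.51 -0.56  1.02  1.47] tcp [ 0.169 -0.11   0.057] wrist [0.223 0.005 0.296] az -115 e 62
8 4 q [ 0.05 -0.27  1.36 -0.55  2.22  1.  ] tcp [ 0.246 -0.065  0.562] wrist [0.3  0.05 0.8 ] az -115 e 62
q [-0.1   0.11  0.27 -1.03  2.63  0.2 ] tcp [ 0.218 -0.099  0.799] wrist [0.253 0.012 1.043] az -108 e 64
q [-0.25  0.01  0.24 -1.03  2.55 -0.  ] tcp [ 0.144 -0.133  0.833] wrist [ 0.156 -0.003  1.07 ] az -96 e 61
q [-0.35 -0.07  0.24 -1.03  2.43 -0.13] tcp [ 0.09  -0.155  0.862] wrist [0.09  0.006 1.079] az -90 e 53
q [-0.4  -0.13  0.24 -1.03  2.28 -0.2 ] tcp [ 0.058 -0.176  0.896] wrist [0.048 0.019 1.082] az -87 e 44
q [-0.43 -0.16  0.24 -1.03  2.09 -0.24] tcp [ 0.039 -0.199  0.94 ] wrist [0.023 0.03  1.083] az -86 e 32
q [-0.48 -0.18  0.24 -1.    1.87 -0.26] tcp [ 0.03  -0.219  0.996] wrist [0.01  0.036 1.083] az -86 e 19
```

```bash
cat > plan.py <<'E'
from sim import *
np.set_printoptions(suppress=True)
def wr(q,W,n=40,step=.05,log=None):  # move wrist to W keeping orientation
    for i in range(n):
        p,T=fk(q,P); w=p-.2705*T.as_matrix()[:,2]; d=np.array(W)-w; L=np.linalg.norm(d)
        if L<.02: break
        q=row(q,d*min(1,step/L))
    return q,i
def cyl(az,r,z): a=np.radians(az); return [r*np.cos(a),r*np.sin(a),z]
if __name__=='__main__':
  for A,el in ((140,10),(155,10),(155,20)):
    q=np.array(load()[-1][0]); tot=0
    for W in (cyl(-50,.45,.5),cyl(0,.35,.5),cyl(50,.35,.5),cyl(100,.35,.5),cyl(A-15,.6,.5)):
        q,i=wr(q,W); tot+=i; print(i,desc(q))
    b=np.radians(A);e=np.radians(el);v=np.array([np.cos(b)*np.cos(e),np.sin(b)*np.cos(e),np.sin(e)])
    for n in range(10):
        q=push(q,v,8,.05);tot+=8;print('  ',tot,desc(q))
        if fk(q,P)[1].as_matrix()[2,2]>-.4:break
    for W in (cyl(120,.45,.6),cyl(60,.4,.5),cyl(0,.5,.4),[.75,-.12,.35]):
        q,i=wr(q,W); tot+=i; print(i,desc(q))
    print(tot)
E
python3 plan.py
```

```text
10 q [-0.95  0.05  1.75 -0.25  0.55  0.33] tcp [ 0.373 -0.522  0.314] wrist [ 0.289 -0.345  0.5  ] az -65 e 44
7 q [-0.1  -0.19  1.98 -0.81  1.03  1.34] tcp [ 0.433 -0.177  0.314] wrist [ 0.35 -0.    0.5 ] az -65 e 44
6 q [ 0.77 -0.19  1.98 -0.76  1.65  1.95] tcp [0.308 0.091 0.313] wrist [0.225 0.268 0.5  ] az -65 e 44
11 q [ 1.59 -0.2   1.98 -0.3   2.09  2.54] tcp [0.029 0.168 0.313] wrist [-0.044  0.344  0.505] az -67 e 45
16 q [2.1  0.39 1.34 0.09 2.17 2.54] tcp [-0.255  0.326  0.304] wrist [-0.331  0.498  0.498] az -66 e 46
   58 q [2.16 1.06 0.24 0.12 2.54 2.54] tcp [-0.403  0.497  0.307] wrist [-0.484  0.652  0.514] az -62 e 50
   66 q [2.22 1.09 0.24 0.14 2.34 2.54] tcp [-0.464  0.505  0.257] wrist [-0.526  0.629  0.489] az -64 e 59
   74 q [2.26 1.11 0.24 0.15 2.12 2.54] tcp [-0.527  0.523  0.218] wrist [-0.555  0.611  0.472] az -72 e 70
   82 q [2.3  1.13 0.24 0.17 1.87 2.54] tcp [-0.594  0.549  0.19 ] wrist [-0.577  0.597  0.456] az -109 e 79
   90 q [2.32 1.15 0.24 0.18 1.59 2.54] tcp [-0.662  0.583  0.172] wrist [-0.597  0.586  0.434] az -177 e 76
   98 q [2.34 1.19 0.24
[... 3919 characters left out ...]
62  0.336] wrist [-0.711  0.389  0.518] az -172 e 42
   115 q [2.63 1.08 0.24 0.53 0.93 2.54] tcp [-0.961  0.372  0.358] wrist [-0.73   0.368  0.498] az 179 e 31
   123 q [2.66 1.1  0.24 0.54 0.7  2.54] tcp [-0.995  0.382  0.384] wrist [-0.744  0.351  0.481] az 173 e 21
11 q [2.03 0.01 1.57 1.13 1.04 1.76] tcp [-0.483  0.417  0.497] wrist [-0.234  0.389  0.598] az 174 e 22
9 q [ 0.96 -0.06  1.87  1.05  1.93  1.11] tcp [-0.049  0.374  0.399] wrist [0.2   0.346 0.5  ] az 174 e 22
9 q [-0.05  0.24  1.78  0.08  2.31  0.05] tcp [0.238 0.042 0.303] wrist [0.488 0.014 0.404] az 174 e 22
6 q [-0.21  0.89  0.91 -0.15  2.53 -0.19] tcp [ 0.498 -0.092  0.248] wrist [ 0.747 -0.119  0.35 ] az 174 e 22
158
```

```bash
cat >> sim.py <<'E'
import json as js
def gen2(segs,q=None,n=36,tw=lambda i:0.):
    """segs: list of wrist targets (keep orientation) or ('push',dir,n)"""
    if q is None: q=ctrl.get_obs()['qpos'].copy()
    rows=[]
    for s in segs:
        k=0
        while len(rows)<n:
            p,T=fk(q,P); w=p-.2705*T.as_matrix()[:,2]
            if s[0]=='push':
                if k>=s[2]: break
                d=.05*np.array(s[1])/np.linalg.norm(s[1])
            else:
                d=np.array(s)-w; L=np.linalg.norm(d)
                if L<.025 or k>40: break
                d=d*min(1,.05/L)
            v=T.inv().apply(d)/.04; v=np.round(v/max(1,np.abs(v).max()),1)+0.; t=tw(len(rows))
            rows.append((v,t)); q=row(q,T.apply(v*.04),np.radians(4*t)); k+=1
        print(len(rows),desc(q))
    for i in range(0,len(rows),12): print(js.dumps([{"dp":[float(x) for x in v],"twist":t} for v,t in rows[i:i+12]]))
    return q
E
python3 - <<'E'
from plan import *
q=gen2([cyl(-50,.45,.5),cyl(0,.36,.5),cyl(50,.36,.5),cyl(100,.38,.5)],tw=lambda i:-1. if i<12 else 0.)
E
```

```text
9 q [-0.98  0.1   1.71 -0.22  0.55 -0.34] tcp [ 0.375 -0.544  0.313] wrist [ 0.292 -0.367  0.5  ] az -65 e 44
17 q [-0.1  -0.17  1.96 -0.81  1.03  0.51] tcp [ 0.441 -0.177  0.314] wrist [ 0.358 -0.     0.501] az -65 e 44
23 q [ 0.76 -0.17  1.96 -0.76  1.64  1.11] tcp [0.317 0.094 0.314] wrist [0.233 0.271 0.501] az -65 e 44
30 q [ 1.65 -0.11  1.91 -0.3   2.09  1.89] tcp [0.017 0.199 0.312] wrist [-0.066  0.376  0.499] az -65 e 44
[{"dp": [0.3, -0.7, -1.0], "twist": -1.0}, {"dp": [0.4, -0.8, -0.9], "twist": -1.0}, {"dp": [0.4, -0.8, -0.9], "twist": -1.0}, {"dp": [0.5, -0.8, -0.9], "twist": -1.0}, {"dp": [0.5, -0.8, -0.9], "twist": -1.0}, {"dp": [0.6, -0.7, -0.8], "twist": -1.0}, {"dp": [0.6, -0.7, -0.9], "twist": -1.0}, {"dp": [0.6, -0.7, -0.8], "twist": -1.0}, {"dp": [0.7, -0.6, -0.9], "twist": -1.0}, {"dp": [1.0, -0.1, -0.7], "twist": -1.0}, {"dp": [1.0, -0.1, -0.7], "twist": -1.0}, {"dp": [1.0, 0.0, -0.7], "twist": -1.0}]
[{"dp": [1.0, 0.1, -0.7], "twist": 0.0}, {"dp": [1.0, 0.1, -0.8], "twist": 0.0}, {"dp": [1.0, 0.1, -0.7], "twist": 0.0}, {"dp": [1.0, 0.0, -0.8], "twist": 0.0}, {"dp": [0.5, 0.0, -0.4], "twist": 0.0}, {"dp": [0.7, -0.6, -0.9], "twist": 0.0}, {"dp": [0.6, -0.6, -0.9], "twist": 0.0}, {"dp": [0.7, -0.6, -0.9], "twist": 0.0}, {"dp": [0.7, -0.5, -0.9], "twist": 0.0}, {"dp": [0.6, -0.6, -0.9], "twist": 0.0}, {"dp": [0.6, -0.5, -0.9], "twist": 0.0}, {"dp": [-0.1, -1.0, -0.6], "twist": 0.0}]
[{"dp": [-0.1, -1.0, -0.6], "twist": 0.0}, {"dp": [-0.2, -1.0, -0.6], "twist": 0.0}, {"dp": [-0.1, -1.0, -0.6], "twist": 0.0}, {"dp": [-0.2, -1.0, -0.6], "twist": 0.0}, {"dp": [-0.1, -1.0, -0.6], "twist": 0.0}, {"dp": [-0.1, -0.8, -0.4], "twist": 0.0}]
```

Call:
step_arm:
  deltas:
    - {"dp":[0.3,-0.7,-1.0],"twist":-1.0}
    - {"dp":[0.4,-0.8,-0.9],"twist":-1.0}
    - {"dp":[0.4,-0.8,-0.9],"twist":-1.0}
    - {"dp":[0.5,-0.8,-0.9],"twist":-1.0}
    - {"dp":[0.5,-0.8,-0.9],"twist":-1.0}
    - {"dp":[0.6,-0.7,-0.8],"twist":-1.0}
    - {"dp":[0.6,-0.7,-0.9],"twist":-1.0}
    - {"dp":[0.6,-0.7,-0.8],"twist":-1.0}
    - {"dp":[0.7,-0.6,-0.9],"twist":-1.0}
    - {"dp":[1.0,-0.1,-0.7],"twist":-1.0}
    - {"dp":[1.0,-0.1,-0.7],"twist":-1.0}
    - {"dp":[1.0,0.0,-0.7],"twist":-1.0}

```text
time_s: 6.45
ee_pos: [0.4263, -0.4289, 0.2819]
eef_rot: [2.436, 0.528, 0.975]
force: [1.5, -0.1, -0.4]
grip_width: 0.094
grip_force: 0.0
```

```bash
python3 o.py
python3 - <<'E'
from plan import *
print(P.round(4)); print(desc(ctrl.get_obs()['qpos']))
q=gen2([cyl(0,.4,.5),cyl(50,.42,.5),cyl(100,.5,.5),cyl(140,.6,.5)],n=48)
E
```

```text
6.45 [-0.712  0.017  1.888 -0.659  0.523  0.142] [ 0.4263 -0.4289  0.2819] [2.436 0.528 0.975]
[0.0001 0.0366 0.2215 0.4241 0.0411 0.4475 0.2706]
q [-0.71  0.02  1.89 -0.66  0.52  0.14] tcp [ 0.426 -0.429  0.282] wrist [ 0.339 -0.245  0.46 ] az -65 e 41
5 q [-0.1  -0.07  1.88 -0.87  1.01  0.66] tcp [ 0.484 -0.188  0.322] wrist [ 0.397 -0.004  0.5  ] az -65 e 41
12 q [ 0.78 -0.02  1.83 -0.8   1.66  1.24] tcp [0.358 0.133 0.323] wrist [0.272 0.317 0.501] az -65 e 41
20 q [ 1.67  0.17  1.63 -0.3   2.15  2.01] tcp [0.    0.307 0.321] wrist [-0.087  0.491  0.499] az -65 e 41
32 q [2.36 0.39 1.35 0.28 2.2  2.54] tcp [-0.354  0.217  0.316] wrist [-0.449  0.395  0.496] az -62 e 42
[{"dp": [0.9, 0.2, -0.9], "twist": 0.0}, {"dp": [0.9, 0.2, -0.8], "twist": 0.0}, {"dp": [0.9, 0.1, -0.9], "twist": 0.0}, {"dp": [0.9, 0.2, -0.8], "twist": 0.0}, {"dp": [0.9, 0.1, -0.9], "twist": 0.0}, {"dp": [0.6, -0.6, -0.9], "twist": 0.0}, {"dp": [0.6, -0.5, -0.9], "twist": 0.0}, {"dp": [0.6, -0.5, -0.9], "twist": 0.0}, {"dp": [0.6, -0.6, -0.9], "twist": 0.0}, {"dp": [0.6, -0.5, -1.0], "twist": 0.0}, {"dp": [0.6,
[... 211 characters left out ...]
-1.0, -0.7], "twist": 0.0}, {"dp": [-0.1, -1.0, -0.8], "twist": 0.0}, {"dp": [-0.2, -1.0, -0.7], "twist": 0.0}, {"dp": [-0.1, -1.0, -0.8], "twist": 0.0}, {"dp": [-0.2, -1.0, -0.7], "twist": 0.0}, {"dp": [-0.8, -0.9, -0.2], "twist": 0.0}, {"dp": [-0.8, -0.9, -0.2], "twist": 0.0}, {"dp": [-0.8, -0.9, -0.1], "twist": 0.0}, {"dp": [-0.8, -0.9, -0.1], "twist": 0.0}]
[{"dp": [-0.8, -0.9, -0.2], "twist": 0.0}, {"dp": [-0.8, -0.9, -0.1], "twist": 0.0}, {"dp": [-0.9, -0.9, -0.1], "twist": 0.0}, {"dp": [-0.9, -0.9, -0.1], "twist": 0.0}, {"dp": [-0.9, -0.8, -0.1], "twist": 0.0}, {"dp": [-0.9, -0.8, -0.2], "twist": 0.0}, {"dp": [-0.9, -0.7, -0.1], "twist": 0.0}, {"dp": [-0.6, -0.4, -0.1], "twist": 0.0}]
```

Call:
step_arm:
  deltas:
    - {"dp":[0.9,0.2,-0.9],"twist":0.0}
    - {"dp":[0.9,0.2,-0.8],"twist":0.0}
    - {"dp":[0.9,0.1,-0.9],"twist":0.0}
    - {"dp":[0.9,0.2,-0.8],"twist":0.0}
    - {"dp":[0.9,0.1,-0.9],"twist":0.0}
    - {"dp":[0.6,-0.6,-0.9],"twist":0.0}
    - {"dp":[0.6,-0.5,-0.9],"twist":0.0}
    - {"dp":[0.6,-0.5,-0.9],"twist":0.0}
    - {"dp":[0.6,-0.6,-0.9],"twist":0.0}
    - {"dp":[0.6,-0.5,-1.0],"twist":0.0}
    - {"dp":[0.6,-0.6,-0.9],"twist":0.0}
    - {"dp":[0.6,-0.5,-1.0],"twist":0.0}

```text
time_s: 7.65
ee_pos: [0.3576, 0.1279, 0.3234]
eef_rot: [2.436, 0.526, 0.974]
force: [1.0, -1.0, 0.1]
grip_width: 0.0939
grip_force: 0.0
```

```bash
python3 o.py
python3 - <<'E'
from plan import *
q=gen2([cyl(50,.42,.5),cyl(100,.5,.5),cyl(140,.55,.5)],n=24,tw=lambda i:-.5)
b=np.radians(155);e=np.radians(20);v=np.array([np.cos(b)*np.cos(e),np.sin(b)*np.cos(e),np.sin(e)])
for n in range(9): q=push(q,v,8,.05);print(8*n+8,desc(q))
E
```

```text
7.65 [ 0.768 -0.034  1.839 -0.797  1.653  1.232] [0.3576 0.1279 0.3234] [2.436 0.526 0.974]
0 q [ 0.77 -0.03  1.84 -0.8   1.65  1.23] tcp [0.358 0.128 0.323] wrist [0.27  0.312 0.501] az -65 e 41
8 q [ 1.67  0.17  1.63 -0.31  2.15  1.73] tcp [0.002 0.308 0.322] wrist [-0.085  0.492  0.5  ] az -65 e 41
16 q [2.36 0.26 1.51 0.31 2.17 2.26] tcp [-0.321  0.173  0.322] wrist [-0.408  0.357  0.5  ] az -65 e 41
[{"dp": [-0.1, -1.0, -0.7], "twist": -0.5}, {"dp": [-0.1, -1.0, -0.7], "twist": -0.5}, {"dp": [-0.1, -1.0, -0.7], "twist": -0.5}, {"dp": [0.0, -1.0, -0.8], "twist": -0.5}, {"dp": [0.0, -1.0, -0.7], "twist": -0.5}, {"dp": [0.0, -1.0, -0.8], "twist": -0.5}, {"dp": [0.1, -1.0, -0.7], "twist": -0.5}, {"dp": [0.1, -1.0, -0.8], "twist": -0.5}, {"dp": [-0.6, -1.0, 0.0], "twist": -0.5}, {"dp": [-0.5, -1.0, -0.1], "twist": -0.5}, {"dp": [-0.5, -1.0, 0.0], "twist": -0.5}, {"dp": [-0.5, -1.0, 0.0], "twist": -0.5}]
[{"dp": [-0.4, -1.0, -0.1], "twist": -0.5}, {"dp": [-0.4, -1.0, 0.0], "twist": -0.5}, {"dp": [-0.3, -1.0, -0.1], "twist": -0.5}, {"dp": [-0.3, -1.0, 0.0], "twist": -0.5}]
8 q [2.44 0.
[... 236 characters left out ...]
p [-0.661  0.289  0.337] wrist [-0.661  0.436  0.564] az -90 e 57
32 q [2.54 1.   0.24 0.59 1.95 2.54] tcp [-0.731  0.29   0.33 ] wrist [-0.674  0.418  0.561] az -114 e 59
40 q [2.57 1.01 0.24 0.6  1.69 2.54] tcp [-0.805  0.297  0.333] wrist [-0.688  0.402  0.552] az -138 e 54
48 q [2.6  1.03 0.24 0.61 1.41 2.54] tcp [-0.877  0.309  0.343] wrist [-0.705  0.385  0.537] az -156 e 46
56 q [2.63 1.05 0.24 0.62 1.13 2.54] tcp [-0.938  0.324  0.359] wrist [-0.723  0.366  0.518] az -169 e 36
64 q [2.66 1.08 0.24 0.63 0.87 2.54] tcp [-0.983  0.339  0.381] wrist [-0.739  0.349  0.498] az -178 e 26
72 q [2.68 1.1  0.24 0.65 0.65 2.52] tcp [-1.01   0.354  0.406] wrist [-0.751  0.336  0.482] az 176 e 16
```

Call:
step_arm:
  deltas:
    - {"dp":[-0.1,-1.0,-0.7],"twist":-0.5}
    - {"dp":[-0.1,-1.0,-0.7],"twist":-0.5}
    - {"dp":[-0.1,-1.0,-0.7],"twist":-0.5}
    - {"dp":[0.0,-1.0,-0.8],"twist":-0.5}
    - {"dp":[0.0,-1.0,-0.7],"twist":-0.5}
    - {"dp":[0.0,-1.0,-0.8],"twist":-0.5}
    - {"dp":[0.1,-1.0,-0.7],"twist":-0.5}
    - {"dp":[0.1,-1.0,-0.8],"twist":-0.5}
    - {"dp":[-0.6,-1.0,0.0],"twist":-0.5}
    - {"dp":[-0.5,-1.0,-0.1],"twist":-0.5}
    - {"dp":[-0.5,-1.0,0.0],"twist":-0.5}
    - {"dp":[-0.5,-1.0,0.0],"twist":-0.5}

```text
time_s: 8.85
ee_pos: [-0.1602, 0.2321, 0.321]
eef_rot: [2.705, 0.758, 1.416]
force: [-0.1, 0.8, -0.5]
grip_width: 0.0939
grip_force: 0.0
```

```bash
python3 o.py
python3 - <<'E'
from plan import *
for B in (150,165):
  b=np.radians(B);e=np.radians(20);v=np.array([np.cos(b)*np.cos(e),np.sin(b)*np.cos(e),np.sin(e)])
  q=gen2([cyl(140,.5,.5),('push',v,22)],n=24,tw=lambda i:-.5 if i<12 else 0.)
  for n in range(6): q=push(q,v,8,.05);print(8*n+8,desc(q))
E
```

```text
8.85 [2.031 0.134 1.668 0.017 2.192 2.014] [-0.1602  0.2321  0.321 ] [2.705 0.758 1.416]
4 q [2.37 0.17 1.63 0.32 2.14 2.27] tcp [-0.295  0.139  0.321] wrist [-0.382  0.323  0.5  ] az -65 e 41
24 q [2.48 0.98 0.24 0.76 2.32 2.54] tcp [-0.627  0.274  0.379] wrist [-0.639  0.456  0.578] az -86 e 48
[{"dp": [-0.6, -1.0, 0.1], "twist": -0.5}, {"dp": [-0.5, -1.0, 0.2], "twist": -0.5}, {"dp": [-0.5, -1.0, 0.1], "twist": -0.5}, {"dp": [-0.3, -0.6, 0.1], "twist": -0.5}, {"dp": [0.1, -0.7, -1.0], "twist": -0.5}, {"dp": [0.1, -0.7, -1.0], "twist": -0.5}, {"dp": [0.2, -0.7, -1.0], "twist": -0.5}, {"dp": [0.2, -0.7, -1.0], "twist": -0.5}, {"dp": [0.2, -0.7, -1.0], "twist": -0.5}, {"dp": [0.2, -0.7, -1.0], "twist": -0.5}, {"dp": [0.3, -0.7, -1.0], "twist": -0.5}, {"dp": [0.3, -0.7, -1.0], "twist": -0.5}]
[{"dp": [0.3, -0.7, -1.0], "twist": 0.0}, {"dp": [0.3, -0.7, -1.0], "twist": 0.0}, {"dp": [0.4, -0.7, -1.0], "twist": 0.0}, {"dp": [0.4, -0.7, -0.9], "twist": 0.0}, {"dp": [0.4, -0.8, -0.9], "twist": 0.0}, {"dp": [0.4, -0.8, -0.9], "twist": 0.0}, {"dp": [0.4, -0.8, -0.9], "twist": 0.0}, {"dp": [0
[... 1973 characters left out ...]
0, -0.6], "twist": 0.0}, {"dp": [0.4, -1.0, -0.6], "twist": 0.0}]
8 q [2.68 1.   0.24 0.75 1.94 2.54] tcp [-0.773  0.153  0.355] wrist [-0.725  0.321  0.562] az -106 e 50
16 q [2.72 1.01 0.24 0.76 1.67 2.54] tcp [-0.852  0.14   0.357] wrist [-0.742  0.294  0.549] az -126 e 45
24 q [2.76 1.03 0.24 0.78 1.38 2.54] tcp [-0.927  0.134  0.368] wrist [-0.759  0.267  0.533] az -142 e 38
32 q [2.8  1.05 0.24 0.78 1.1  2.54] tcp [-0.989  0.135  0.385] wrist [-0.775  0.239  0.515] az -154 e 29
40 q [2.83 1.08 0.24 0.79 0.84 2.54] tcp [-1.033  0.141  0.407] wrist [-0.789  0.214  0.497] az -163 e 20
48 q [2.86 1.09 0.24 0.82 0.63 2.52] tcp [-1.06   0.152  0.43 ] wrist [-0.798  0.196  0.484] az -170 e 11
```

Call:
step_arm:
  deltas:
    - {"dp":[-0.6,-1.0,0.1],"twist":-0.5}
    - {"dp":[-0.5,-1.0,0.2],"twist":-0.5}
    - {"dp":[-0.5,-1.0,0.1],"twist":-0.5}
    - {"dp":[-0.3,-0.6,0.1],"twist":-0.5}
    - {"dp":[0.1,-0.7,-1.0],"twist":-0.5}
    - {"dp":[0.1,-0.7,-1.0],"twist":-0.5}
    - {"dp":[0.2,-0.7,-1.0],"twist":-0.5}
    - {"dp":[0.2,-0.7,-1.0],"twist":-0.5}
    - {"dp":[0.2,-0.7,-1.0],"twist":-0.5}
    - {"dp":[0.2,-0.7,-1.0],"twist":-0.5}
    - {"dp":[0.3,-0.7,-1.0],"twist":-0.5}
    - {"dp":[0.3,-0.7,-1.0],"twist":-0.5}

```text
time_s: 10.05
ee_pos: [-0.5362, 0.2867, 0.4138]
eef_rot: [3.112, 0.839, 1.96]
force: [-34.6, 25.1, 62.2]
grip_width: 0.0939
grip_force: 0.0
```

```bash
python3 o.py
python3 - <<'E'
from plan import *
print(desc(ctrl.get_obs()['qpos']))
for B,el in ((150,20),(155,20)):
  b=np.radians(B);e=np.radians(el);v=np.array([np.cos(b)*np.cos(e),np.sin(b)*np.cos(e),np.sin(e)])
  q=gen2([('push',v,24)],n=24)
  for n in range(4): q=push(q,v,8,.05);print(8*n+8,desc(q))
E
```

```text
10.05 [2.446 0.956 0.234 0.715 2.629 2.555] [-0.5362  0.2867  0.4138] [3.112 0.839 1.96 ]
q [2.45 0.96 0.23 0.72 2.63 2.55] tcp [-0.536  0.287  0.414] wrist [-0.62   0.47   0.594] az -65 e 42
24 q [2.48 0.99 0.23 0.76 2.02 2.55] tcp [-0.708  0.292  0.363] wrist [-0.645  0.455  0.569] az -111 e 50
[{"dp": [0.3, -0.7, -1.0], "twist": 0.0}, {"dp": [0.3, -0.7, -1.0], "twist": 0.0}, {"dp": [0.3, -0.7, -1.0], "twist": 0.0}, {"dp": [0.3, -0.7, -1.0], "twist": 0.0}, {"dp": [0.3, -0.7, -0.9], "twist": 0.0}, {"dp": [0.4, -0.8, -0.9], "twist": 0.0}, {"dp": [0.4, -0.8, -0.9], "twist": 0.0}, {"dp": [0.4, -0.8, -0.9], "twist": 0.0}, {"dp": [0.4, -0.8, -0.9], "twist": 0.0}, {"dp": [0.4, -0.8, -0.9], "twist": 0.0}, {"dp": [0.4, -0.8, -0.8], "twist": 0.0}, {"dp": [0.4, -0.9, -0.8], "twist": 0.0}]
[{"dp": [0.4, -0.9, -0.8], "twist": 0.0}, {"dp": [0.4, -0.9, -0.8], "twist": 0.0}, {"dp": [0.5, -0.9, -0.7], "twist": 0.0}, {"dp": [0.5, -0.9, -0.7], "twist": 0.0}, {"dp": [0.5, -0.9, -0.7], "twist": 0.0}, {"dp": [0.5, -0.9, -0.7], "twist": 0.0}, {"dp": [0.5, -1.0, -0.6], "twist": 0.0}, {"dp": [0.5, -1.0, -0
[... 1421 characters left out ...]
.5, -1.0, -0.6], "twist": 0.0}, {"dp": [0.5, -1.0, -0.6], "twist": 0.0}, {"dp": [0.5, -1.0, -0.5], "twist": 0.0}, {"dp": [0.5, -1.0, -0.5], "twist": 0.0}, {"dp": [0.5, -1.0, -0.5], "twist": 0.0}, {"dp": [0.5, -1.0, -0.4], "twist": 0.0}, {"dp": [0.5, -1.0, -0.4], "twist": 0.0}]
8 q [2.57 1.01 0.23 0.76 1.71 2.55] tcp [-0.811  0.262  0.359] wrist [-0.687  0.403  0.554] az -131 e 46
16 q [2.6  1.03 0.23 0.78 1.43 2.55] tcp [-0.884  0.273  0.369] wrist [-0.705  0.384  0.539] az -148 e 39
24 q [2.63 1.05 0.23 0.79 1.15 2.55] tcp [-0.945  0.287  0.385] wrist [-0.723  0.363  0.521] az -161 e 30
32 q [2.66 1.07 0.23 0.8  0.89 2.55] tcp [-0.99   0.304  0.405] wrist [-0.74   0.344  0.502] az -171 e 21
```

Call:
step_arm:
  deltas:
    - {"dp":[0,0,0],"twist":-0.5}
    - {"dp":[0,0,0],"twist":-1}
    - {"dp":[0,0,0],"twist":-1}
    - {"dp":[0,0,0],"twist":-1}

```text
time_s: 10.45
ee_pos: [-0.5364, 0.2871, 0.4135]
eef_rot: [-2.904, 0.811, 2.32]
force: [-0.1, -0.0, 0.0]
grip_width: 0.0941
grip_force: 0.0
```

```bash
python3 o.py; python3 -c "
from h import *
o=ctrl.get_obs();print(o['force'],o['moment'],o['joint_vel'].round(3),o['tau'].round(1))
im,d=shot('side','s2')"
```

```text
10.45 [2.445 0.955 0.236 0.712 2.627 2.307] [-0.5364  0.2871  0.4135] [-2.904  0.811  2.32 ]
[-0.05578781 -0.03266883  0.04629511] [0.28165188 0.04944519 0.03833802] [ 0.001 -0.005 -0.001 -0.001  0.002 -0.694] [ -0.  -83.1 -34.    0.8   1.1   1.4]
```

View pics/s2.png

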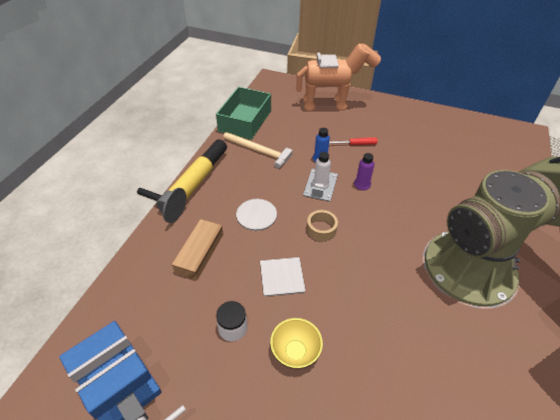

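Run:
```python
from plan import *
for B,el,t in ((150,20,-.3),(155,20,-.6)):
  b=np.radians(B);e=np.radians(el);v=np.array([np.cos(b)*np.cos(e),np.sin(b)*np.cos(e),np.sin(e)])
  q=gen2([('push',v,24)],n=24,tw=lambda i:t)
  for n in range(4): q=push(q,v,8,.05);print(8*n+8,desc(q))
```

```text
24 q [2.49 0.98 0.24 0.8  2.01 1.88] tcp [-0.715  0.278  0.372] wrist [-0.649  0.448  0.571] az -111 e 47
[{"dp": [0.5, -0.6, -1.0], "twist": -0.3}, {"dp": [0.5, -0.6, -1.0], "twist": -0.3}, {"dp": [0.5, -0.6, -1.0], "twist": -0.3}, {"dp": [0.5, -0.6, -1.0], "twist": -0.3}, {"dp": [0.6, -0.6, -0.9], "twist": -0.3}, {"dp": [0.6, -0.6, -0.9], "twist": -0.3}, {"dp": [0.6, -0.6, -0.9], "twist": -0.3}, {"dp": [0.6, -0.6, -0.9], "twist": -0.3}, {"dp": [0.7, -0.6, -0.9], "twist": -0.3}, {"dp": [0.7, -0.6, -0.8], "twist": -0.3}, {"dp": [0.7, -0.6, -0.8], "twist": -0.3}, {"dp": [0.7, -0.6, -0.8], "twist": -0.3}]
[{"dp": [0.8, -0.6, -0.8], "twist": -0.3}, {"dp": [0.8, -0.6, -0.8], "twist": -0.3}, {"dp": [0.8, -0.6, -0.7], "twist": -0.3}, {"dp": [0.9, -0.6, -0.7], "twist": -0.3}, {"dp": [0.9, -0.6, -0.7], "twist": -0.3}, {"dp": [0.9, -0.6, -0.6], "twist": -0.3}, {"dp": [0.9, -0.5, -0.6], "twist": -0.3}, {"dp": [1.0, -0.5, -0.6], "twist": -0.3}, {"dp": [1.0, -0.5, -0.6], "twist": -0.3}, {"dp": [1.0, -0.5, -0.5], "twist": -0.3}, {"dp": [1.0, -0.5, -0.5], "twist": -0.3}, {"dp": [1.0, -0.4, -0.4], 
[... 1276 characters left out ...]
.3, -0.5], "twist": -0.6}, {"dp": [1.0, -0.2, -0.5], "twist": -0.6}, {"dp": [1.0, -0.2, -0.5], "twist": -0.6}, {"dp": [1.0, -0.1, -0.4], "twist": -0.6}, {"dp": [1.0, -0.1, -0.4], "twist": -0.6}, {"dp": [1.0, -0.1, -0.4], "twist": -0.6}, {"dp": [1.0, 0.0, -0.3], "twist": -0.6}]
8 q [2.58 1.   0.24 0.84 1.72 1.46] tcp [-0.815  0.233  0.379] wrist [-0.691  0.39   0.56 ] az -128 e 42
16 q [2.61 1.02 0.24 0.85 1.43 1.46] tcp [-0.887  0.245  0.388] wrist [-0.707  0.373  0.545] az -145 e 35
24 q [2.64 1.04 0.24 0.86 1.16 1.45] tcp [-0.948  0.263  0.403] wrist [-0.725  0.355  0.526] az -158 e 27
32 q [2.67 1.07 0.24 0.88 0.9  1.44] tcp [-0.992  0.282  0.421] wrist [-0.741  0.337  0.507] az -168 e 18
```

Using the first plan.

Call:
step_arm:
  deltas:
    - {"dp":[0.5,-0.6,-1.0],"twist":-0.3}
    - {"dp":[0.5,-0.6,-1.0],"twist":-0.3}
    - {"dp":[0.5,-0.6,-1.0],"twist":-0.3}
    - {"dp":[0.5,-0.6,-1.0],"twist":-0.3}
    - {"dp":[0.6,-0.6,-0.9],"twist":-0.3}
    - {"dp":[0.6,-0.6,-0.9],"twist":-0.3}
    - {"dp":[0.6,-0.6,-0.9],"twist":-0.3}
    - {"dp":[0.6,-0.6,-0.9],"twist":-0.3}
    - {"dp":[0.7,-0.6,-0.9],"twist":-0.3}
    - {"dp":[0.7,-0.6,-0.8],"twist":-0.3}
    - {"dp":[0.7,-0.6,-0.8],"twist":-0.3}
    - {"dp":[0.7,-0.6,-0.8],"twist":-0.3}

```text
time_s: 11.7
ee_pos: [-0.6204, 0.2445, 0.413]
eef_rot: [-2.533, 0.84, 2.402]
force: [-0.2, -1.0, -0.1]
grip_width: 0.0939
grip_force: 0.0
```

Call:
step_arm:
  deltas:
    - {"dp":[0.8,-0.6,-0.8],"twist":-0.3}
    - {"dp":[0.8,-0.6,-0.8],"twist":-0.3}
    - {"dp":[0.8,-0.6,-0.7],"twist":-0.3}
    - {"dp":[0.9,-0.6,-0.7],"twist":-0.3}
    - {"dp":[0.9,-0.6,-0.7],"twist":-0.3}
    - {"dp":[0.9,-0.6,-0.6],"twist":-0.3}
    - {"dp":[0.9,-0.5,-0.6],"twist":-0.3}
    - {"dp":[1.0,-0.5,-0.6],"twist":-0.3}
    - {"dp":[1.0,-0.5,-0.6],"twist":-0.3}
    - {"dp":[1.0,-0.5,-0.5],"twist":-0.3}
    - {"dp":[1.0,-0.5,-0.5],"twist":-0.3}
    - {"dp":[1.0,-0.4,-0.4],"twist":-0.3}

```text
time_s: 12.9
ee_pos: [-0.6997, 0.2899, 0.3332]
eef_rot: [-2.292, 0.871, 2.317]
force: [0.1, -0.5, 1.0]
grip_width: 0.0941
grip_force: 0.0
```

```bash
python3 o.py
python3 - <<'E'
from plan import *
print(desc(ctrl.get_obs()['qpos']))
b=np.radians(150);e=np.radians(20);v=np.array([np.cos(b)*np.cos(e),np.sin(b)*np.cos(e),np.sin(e)])
q=gen2([('push',v,36)],n=36)
E
```

```text
12.9 [2.41  1.136 0.236 1.176 2.104 2.554] [-0.6997  0.2899  0.3332] [-2.292  0.871  2.317]
q [2.41 1.14 0.24 1.18 2.1  2.55] tcp [-0.7    0.29   0.333] wrist [-0.643  0.528  0.448] az -103 e 25
36 q [2.56 1.1  0.24 1.25 1.   2.55] tcp [-0.958  0.331  0.445] wrist [-0.706  0.422  0.481] az -160 e 8
[{"dp": [0.4, -1.0, -0.5], "twist": 0.0}, {"dp": [0.4, -1.0, -0.4], "twist": 0.0}, {"dp": [0.4, -1.0, -0.4], "twist": 0.0}, {"dp": [0.4, -1.0, -0.4], "twist": 0.0}, {"dp": [0.4, -1.0, -0.3], "twist": 0.0}, {"dp": [0.4, -1.0, -0.3], "twist": 0.0}, {"dp": [0.4, -1.0, -0.3], "twist": 0.0}, {"dp": [0.4, -1.0, -0.2], "twist": 0.0}, {"dp": [0.4, -1.0, -0.2], "twist": 0.0}, {"dp": [0.4, -1.0, -0.2], "twist": 0.0}, {"dp": [0.4, -1.0, -0.2], "twist": 0.0}, {"dp": [0.4, -1.0, -0.1], "twist": 0.0}]
[{"dp": [0.4, -1.0, -0.1], "twist": 0.0}, {"dp": [0.4, -1.0, -0.1], "twist": 0.0}, {"dp": [0.5, -1.0, 0.0], "twist": 0.0}, {"dp": [0.5, -1.0, 0.0], "twist": 0.0}, {"dp": [0.5, -1.0, 0.0], "twist": 0.0}, {"dp": [0.5, -1.0, 0.1], "twist": 0.0}, {"dp": [0.5, -1.0, 0.1], "twist": 0.0}, {"dp": [0.5, -1.0, 0.1], "twist": 0.0}, {"dp": [0.5, -1.0, 0.1], "twist": 0.0}, {"dp": [0.5, -1.0, 0.2], "twist": 0.0}, {"dp": [0.5, -1.0, 0.2], "twist": 0.0}, {"dp": [0.5, -1.0, 0.2], "twist": 0.0}]
[{"dp": [0.5, -1.0, 0.3], "twist": 0.0}, {"dp": [0.5, -1.0, 0.3], "twist": 0.0}, {"dp": [0.5, -1.0, 0.3], "twist": 0.0}, {"dp": [0.5, -1.0, 0.4], "twist": 0.0}, {"dp": [0.5, -1.0, 0.4], "twist": 0.0}, {"dp": [0.5, -1.0, 0.5], "twist": 0.0}, {"dp": [0.5, -1.0, 0.5], "twist": 0.0}, {"dp": [0.5, -1.0, 0.5], "twist": 0.0}, {"dp": [0.5, -1.0, 0.6], "twist": 0.0}, {"dp": [0.5, -1.0, 0.6], "twist": 0.0}, {"dp": [0.5, -1.0, 0.6], "twist": 0.0}, {"dp": [0.4, -1.0, 0.7], "twist": 0.0}]
```

Run:
```python
from plan import *
for B,el in ((150,0),(165,0),(165,-10),(175,5)):
  b=np.radians(B);e=np.radians(el);v=np.array([np.cos(b)*np.cos(e),np.sin(b)*np.cos(e),np.sin(e)])
  q=ctrl.get_obs()['qpos'].copy(); print(B,el)
  for n in range(5):
    for k in range(8): q=row(q,.05*v,np.radians(-3))
    print(8*n+8,desc(q))
```

```text
150 0
8 q [2.45 1.22 0.24 1.16 1.8  2.07] tcp [-0.794  0.292  0.263] wrist [-0.678  0.511  0.374] az -118 e 24
16 q [2.5  1.29 0.24 1.17 1.49 1.61] tcp [-0.876  0.303  0.217] wrist [-0.706  0.486  0.32 ] az -133 e 22
24 q [2.54 1.34 0.24 1.2  1.19 1.16] tcp [-0.944  0.321  0.188] wrist [-0.729  0.458  0.279] az -148 e 20
32 q [2.58 1.37 0.24 1.23 0.92 0.71] tcp [-0.992  0.343  0.172] wrist [-0.748  0.43   0.249] az -161 e 17
40 q [2.61 1.39 0.24 1.28 0.7  0.25] tcp [-1.021  0.368  0.166] wrist [-0.761  0.407  0.228] az -171 e 13
165 0
8 q [2.55 1.22 0.24 1.16 1.72 2.12] tcp [-0.838  0.222  0.267] wrist [-0.725  0.442  0.377] az -117 e 24
16 q [2.66 1.29 0.24 1.17 1.36 1.68] tcp [-0.943  0.177  0.221] wrist [-0.775  0.365  0.321] az -132 e 22
24 q [2.74 1.34 0.24 1.2  1.03 1.24] tcp [-1.019  0.153  0.193] wrist [-0.807  0.299  0.277] az -145 e 18
32 q [2.81 1.37 0.24 1.24 0.76 0.78] tcp [-1.067  0.146  0.177] wrist [-0.826  0.248  0.246] az -157 e 15
40 q [2.85 1.4  0.24 1.29 0.55 0.32] tcp [-1.093  0.15   0.172] wrist [-0.836  0.215  0.226] az -166 e 11
165 -10
8 q [2.55 1.28 0.24 1.
[... 340 characters left out ...]
056  0.146  0.032] wrist [-0.821  0.246  0.12 ] az -157 e 19
40 q [2.85 1.55 0.24 1.35 0.52 0.15] tcp [-1.077  0.15   0.014] wrist [-0.826  0.212  0.093] az -166 e 17
175 5
8 q [2.61 1.19 0.24 1.17 1.69 2.17] tcp [-0.856  0.171  0.299] wrist [-0.745  0.393  0.407] az -117 e 24
16 q [2.76 1.23 0.24 1.17 1.3  1.77] tcp [-0.968  0.087  0.274] wrist [-0.803  0.279  0.368] az -131 e 20
24 q [2.88 1.27 0.24 1.18 0.96 1.35] tcp [-1.043  0.033  0.259] wrist [-0.834  0.188  0.334] az -143 e 16
32 q [2.96 1.3  0.24 1.2  0.69 0.91] tcp [-1.087  0.005  0.254] wrist [-0.85   0.123  0.308] az -154 e 12
40 q [3.   1.32 0.24 1.24 0.49 0.46] tcp [-1.11  -0.003  0.255] wrist [-0.856  0.082  0.292] az -161 e 8
```

Run:
```python
from plan import *
v=cyl(150,1,0)
q=gen2([('push',v,12)],n=12,tw=lambda i:-.7)
```

```text
12 q [2.47 1.25 0.24 1.16 1.67 1.88] tcp [-0.829  0.299  0.241] wrist [-0.689  0.504  0.349] az -124 e 24
[{"dp": [0.8, -0.9, -0.3], "twist": -0.7}, {"dp": [0.8, -0.9, -0.3], "twist": -0.7}, {"dp": [0.9, -0.9, -0.3], "twist": -0.7}, {"dp": [0.9, -0.8, -0.2], "twist": -0.7}, {"dp": [1.0, -0.8, -0.2], "twist": -0.7}, {"dp": [1.0, -0.7, -0.2], "twist": -0.7}, {"dp": [1.0, -0.7, -0.1], "twist": -0.7}, {"dp": [1.0, -0.6, -0.1], "twist": -0.7}, {"dp": [1.0, -0.5, 0.0], "twist": -0.7}, {"dp": [1.0, -0.5, 0.0], "twist": -0.7}, {"dp": [1.0, -0.4, 0.0], "twist": -0.7}, {"dp": [1.0, -0.4, 0.0], "twist": -0.7}]
```

Call:
step_arm:
  deltas:
    - {"dp":[0.8,-0.9,-0.3],"twist":-0.7}
    - {"dp":[0.8,-0.9,-0.3],"twist":-0.7}
    - {"dp":[0.9,-0.9,-0.3],"twist":-0.7}
    - {"dp":[0.9,-0.8,-0.2],"twist":-0.7}
    - {"dp":[1.0,-0.8,-0.2],"twist":-0.7}
    - {"dp":[1.0,-0.7,-0.2],"twist":-0.7}
    - {"dp":[1.0,-0.7,-0.1],"twist":-0.7}
    - {"dp":[1.0,-0.6,-0.1],"twist":-0.7}
    - {"dp":[1.0,-0.5,0.0],"twist":-0.7}
    - {"dp":[1.0,-0.5,0.0],"twist":-0.7}
    - {"dp":[1.0,-0.4,0.0],"twist":-0.7}
    - {"dp":[1.0,-0.4,0.0],"twist":-0.7}

```text
time_s: 14.1
ee_pos: [-0.8269, 0.2544, 0.3214]
eef_rot: [-2.126, 0.777, 2.182]
force: [-0.6, -0.4, -0.2]
grip_width: 0.094
grip_force: 0.0
```

```bash
python3 o.py
python3 - <<'E'
from plan import *
print(desc(ctrl.get_obs()['qpos']))
v=cyl(150,1,0)
q=gen2([('push',v,12)],n=12,tw=lambda i:-.7)
for k in range(4): q=push(q,v,6,.05);print(desc(q))
E
```

```text
14.1 [2.506 1.166 0.236 1.202 1.713 2.554] [-0.8269  0.2544  0.3214] [-2.126  0.777  2.182]
q [2.51 1.17 0.24 1.2  1.71 2.55] tcp [-0.827  0.254  0.321] wrist [-0.696  0.468  0.423] az -121 e 22
12 q [2.55 1.29 0.24 1.23 1.28 1.87] tcp [-0.934  0.293  0.24 ] wrist [-0.73   0.449  0.322] az -143 e 18
[{"dp": [0.8, -1.0, 0.0], "twist": -0.7}, {"dp": [0.9, -0.9, 0.1], "twist": -0.7}, {"dp": [0.9, -0.9, 0.1], "twist": -0.7}, {"dp": [0.9, -0.8, 0.1], "twist": -0.7}, {"dp": [1.0, -0.8, 0.2], "twist": -0.7}, {"dp": [1.0, -0.7, 0.2], "twist": -0.7}, {"dp": [1.0, -0.6, 0.2], "twist": -0.7}, {"dp": [1.0, -0.6, 0.3], "twist": -0.7}, {"dp": [1.0, -0.5, 0.3], "twist": -0.7}, {"dp": [1.0, -0.4, 0.3], "twist": -0.7}, {"dp": [1.0, -0.4, 0.4], "twist": -0.7}, {"dp": [1.0, -0.3, 0.4], "twist": -0.7}]
q [2.57 1.33 0.24 1.26 1.07 1.83] tcp [-0.975  0.312  0.216] wrist [-0.744  0.432  0.288] az -153 e 15
q [2.6  1.36 0.24 1.29 0.88 1.79] tcp [-1.005  0.333  0.2  ] wrist [-0.755  0.416  0.262] az -162 e 13
q [2.61 1.38 0.24 1.33 0.72 1.75] tcp [-1.025  0.354  0.191] wrist [-0.763  0.402  0.243] az -170 e 11
q [2.63 1.39 0.24 1.37 0.58 1.71] tcp [-1.035  0.376  0.187] wrist [-0.769  0.392  0.23 ] az -177 e 9
```

Run:
```python
from plan import *
v=cyl(152,1,-.15)
q=gen2([('push',v,14)],n=12)
```

```text
12 q [2.56 1.36 0.24 1.24 1.24 2.39] tcp [-0.945  0.286  0.173] wrist [-0.74   0.441  0.259] az -143 e 19
[{"dp": [0.9, -0.8, 0.1], "twist": 0.0}, {"dp": [0.9, -0.8, 0.2], "twist": 0.0}, {"dp": [0.9, -0.8, 0.2], "twist": 0.0}, {"dp": [0.9, -0.8, 0.2], "twist": 0.0}, {"dp": [0.9, -0.8, 0.3], "twist": 0.0}, {"dp": [0.9, -0.8, 0.3], "twist": 0.0}, {"dp": [0.9, -0.8, 0.3], "twist": 0.0}, {"dp": [0.9, -0.8, 0.4], "twist": 0.0}, {"dp": [0.9, -0.8, 0.4], "twist": 0.0}, {"dp": [0.9, -0.8, 0.4], "twist": 0.0}, {"dp": [0.9, -0.8, 0.5], "twist": 0.0}, {"dp": [0.9, -0.8, 0.5], "twist": 0.0}]
```

Call:
step_arm:
  deltas:
    - {"dp":[0.9,-0.8,0.1],"twist":0.0}
    - {"dp":[0.9,-0.8,0.2],"twist":0.0}
    - {"dp":[0.9,-0.8,0.2],"twist":0.0}
    - {"dp":[0.9,-0.8,0.2],"twist":0.0}
    - {"dp":[0.9,-0.8,0.3],"twist":0.0}
    - {"dp":[0.9,-0.8,0.3],"twist":0.0}
    - {"dp":[0.9,-0.8,0.3],"twist":0.0}
    - {"dp":[0.9,-0.8,0.4],"twist":0.0}
    - {"dp":[0.9,-0.8,0.4],"twist":0.0}
    - {"dp":[0.9,-0.8,0.4],"twist":0.0}
    - {"dp":[0.9,-0.8,0.5],"twist":0.0}
    - {"dp":[0.9,-0.8,0.5],"twist":0.0}

```text
time_s: 15.3
ee_pos: [-0.9424, 0.2764, 0.1798]
eef_rot: [-2.108, 0.784, 1.84]
force: [-0.2, -0.2, -0.4]
grip_width: 0.094
grip_force: 0.0
```

```bash
python3 o.py
python3 - <<'E'
from plan import *
q0=ctrl.get_obs()['qpos'];print(desc(q0))
q=q0;n=0
for W in (cyl(125,.5,.5),cyl(60,.42,.5),cyl(10,.5,.45),[.70,.0,.35]):
    q,i=wr(q,W);n+=i;print(n,desc(q))
E
```

```text
15.3 [2.573 1.337 0.236 1.181 1.259 2.554] [-0.9424  0.2764  0.1798] [-2.108  0.784  1.84 ]
q [2.57 1.34 0.24 1.18 1.26 2.55] tcp [-0.942  0.276  0.18 ] wrist [-0.744  0.432  0.278] az -142 e 21
11 q [2.11 0.17 1.63 1.17 1.63 2.17] tcp [-0.48   0.248  0.4  ] wrist [-0.287  0.41   0.5  ] az -140 e 22
21 q [ 0.96 -0.02  1.82  0.4   2.47  1.29] tcp [0.017 0.203 0.4  ] wrist [0.21  0.364 0.5  ] az -140 e 22
29 q [ 0.1   0.21  1.69 -0.71  2.22  0.14] tcp [ 0.299 -0.074  0.35 ] wrist [0.492 0.087 0.45 ] az -140 e 22
34 q [-0.05  0.75  1.15 -0.84  2.13  0.01] tcp [ 0.507 -0.161  0.25 ] wrist [0.7  0.   0.35] az -140 e 22
```

Run:
```python
from plan import *
q0=ctrl.get_obs()['qpos'];Y=fk(q0,P)[1].as_matrix()
ang=np.degrees(np.arctan2(Y[2,1],-Y[2,0])) # rotation making y horizontal: y'=y cos + (-x) sin..
for s in range(-180,180,1):
    y=Y[:,1]*np.cos(np.radians(s))-Y[:,0]*np.sin(np.radians(s))
    if abs(y[2])<.012: print(s,y.round(3))
q=gen2([cyl(125,.5,.5),cyl(60,.48,.5),cyl(10,.5,.45),[.68,.01,.35]],n=48)
```

```text
-139 [-0.618  0.786 -0.004]
41 [ 0.618 -0.786  0.004]
11 q [2.11 0.17 1.63 1.17 1.63 2.17] tcp [-0.48   0.249  0.399] wrist [-0.287  0.41   0.498] az -140 e 22
22 q [0.97 0.13 1.68 0.42 2.47 1.31] tcp [0.047 0.255 0.398] wrist [0.24  0.416 0.498] az -140 e 22
31 q [ 0.11  0.21  1.69 -0.71  2.23  0.15] tcp [ 0.299 -0.071  0.35 ] wrist [0.492 0.09  0.45 ] az -140 e 22
36 q [-0.03  0.65  1.28 -0.81  2.12  0.06] tcp [ 0.469 -0.146  0.261] wrist [0.662 0.015 0.36 ] az -140 e 22
[{"dp": [-0.6, 0.4, -1.0], "twist": 0.0}, {"dp": [-0.6, 0.5, -1.0], "twist": 0.0}, {"dp": [-0.7, 0.5, -0.9], "twist": 0.0}, {"dp": [-0.7, 0.5, -0.9], "twist": 0.0}, {"dp": [-0.7, 0.5, -0.9], "twist": 0.0}, {"dp": [-0.6, 0.5, -0.9], "twist": 0.0}, {"dp": [-0.6, 0.5, -0.9], "twist": 0.0}, {"dp": [-0.7, 0.5, -0.9], "twist": 0.0}, {"dp": [-0.6, 0.5, -0.9], "twist": 0.0}, {"dp": [-0.6, 0.6, -0.9], "twist": 0.0}, {"dp": [-0.6, 0.5, -0.9], "twist": 0.0}, {"dp": [-0.2, 0.8, -0.9], "twist": 0.0}]
[{"dp": [-0.2, 0.8, -0.9], "twist": 0.0}, {"dp": [-0.2, 0.8, -0.9], "twist": 0.0}, {"dp": [-0.3, 0.8, -0.9], "twist": 0.0}, {"dp": [-0.2, 0.8, -0.9], "twist": 0.0}, {"dp": [-0.3, 0.8, -0.9], "twist": 0.0}, {"dp": [-0.2, 0.9, -0.9], "twist": 0.0}, {"dp": [-0.3, 0.8, -0.9], "twist": 0.0}, {"dp": [-0.2, 0.9, -0.9], "twist": 0.0}, {"dp": [-0.3, 0.8, -0.9], "twist": 0.0}, {"dp": [-0.1, 0.6, -0.5], "twist": 0.0}, {"dp": [-0.7, 1.0, 0.1], "twist": 0.0}, {"dp": [-0.7, 1.0, 0.1], "twist": 0.0}]
[{"dp": [-0.7, 1.0, 0.1], "twist": 0.0}, {"dp": [-0.7, 1.0, 0.1], "twist": 0.0}, {"dp": [-0.7, 1.0, 0.1], "twist": 0.0}, {"dp": [-0.7, 1.0, 0.1], "twist": 0.0}, {"dp": [-0.7, 1.0, 0.1], "twist": 0.0}, {"dp": [-0.7, 1.0, 0.1], "twist": 0.0}, {"dp": [-0.3, 0.5, 0.0], "twist": 0.0}, {"dp": [-0.1, 1.0, -0.2], "twist": 0.0}, {"dp": [-0.1, 1.0, -0.2], "twist": 0.0}, {"dp": [-0.1, 1.0, -0.2], "twist": 0.0}, {"dp": [-0.1, 1.0, -0.3], "twist": 0.0}, {"dp": [-0.1, 1.0, -0.2], "twist": 0.0}]
```

Call:
step_arm:
  deltas:
    - {"dp":[-0.6,0.4,-1.0],"twist":0.0}
    - {"dp":[-0.6,0.5,-1.0],"twist":0.0}
    - {"dp":[-0.7,0.5,-0.9],"twist":0.0}
    - {"dp":[-0.7,0.5,-0.9],"twist":0.0}
    - {"dp":[-0.7,0.5,-0.9],"twist":0.0}
    - {"dp":[-0.6,0.5,-0.9],"twist":0.0}
    - {"dp":[-0.6,0.5,-0.9],"twist":0.0}
    - {"dp":[-0.7,0.5,-0.9],"twist":0.0}
    - {"dp":[-0.6,0.5,-0.9],"twist":0.0}
    - {"dp":[-0.6,0.6,-0.9],"twist":0.0}
    - {"dp":[-0.6,0.5,-0.9],"twist":0.0}
    - {"dp":[-0.2,0.8,-0.9],"twist":0.0}

```text
time_s: 16.5
ee_pos: [-0.4529, 0.2282, 0.3712]
eef_rot: [-2.107, 0.78, 1.844]
force: [0.3, 1.1, 1.1]
grip_width: 0.094
grip_force: 0.0
```

```bash
python3 o.py
python3 - <<'E'
from plan import *
print(desc(ctrl.get_obs()['qpos']))
q=gen2([cyl(60,.48,.5),cyl(10,.5,.45),[.68,.01,.35]],n=36,tw=lambda i:1. if 12<=i<20 else 0.)
E
```

```text
16.5 [2.077 0.107 1.768 1.168 1.606 2.083] [-0.4529  0.2282  0.3712] [-2.107  0.78   1.844]
q [2.08 0.11 1.77 1.17 1.61 2.08] tcp [-0.453  0.228  0.371] wrist [-0.255  0.385  0.469] az -142 e 21
10 q [0.97 0.12 1.68 0.46 2.47 1.34] tcp [0.043 0.259 0.403] wrist [0.241 0.416 0.501] az -142 e 21
19 q [ 0.12  0.2   1.7  -0.68  2.25  0.66] tcp [ 0.288 -0.061  0.353] wrist [0.486 0.096 0.451] az -142 e 21
24 q [-0.04  0.68  1.25 -0.8   2.13  0.61] tcp [ 0.474 -0.145  0.256] wrist [0.672 0.012 0.354] az -142 e 21
[{"dp": [-0.2, 0.7, -1.0], "twist": 0.0}, {"dp": [-0.2, 0.7, -1.0], "twist": 0.0}, {"dp": [-0.2, 0.7, -1.0], "twist": 0.0}, {"dp": [-0.3, 0.7, -1.0], "twist": 0.0}, {"dp": [-0.2, 0.8, -1.0], "twist": 0.0}, {"dp": [-0.3, 0.7, -1.0], "twist": 0.0}, {"dp": [-0.2, 0.8, -1.0], "twist": 0.0}, {"dp": [-0.3, 0.8, -1.0], "twist": 0.0}, {"dp": [-0.3, 0.8, -1.0], "twist": 0.0}, {"dp": [-0.2, 0.6, -0.8], "twist": 0.0}, {"dp": [-0.7, 1.0, 0.1], "twist": 0.0}, {"dp": [-0.7, 1.0, 0.1], "twist": 0.0}]
[{"dp": [-0.7, 1.0, 0.1], "twist": 1.0}, {"dp": [-0.6, 1.0, 0.1], "twist": 1.0}, {"dp": [-0.5, 1.0, 0.0], "twist": 1.0}, {"dp": [-0.4, 1.0, 0.1], "twist": 1.0}, {"dp": [-0.3, 1.0, 0.0], "twist": 1.0}, {"dp": [-0.3, 1.0, 0.1], "twist": 1.0}, {"dp": [-0.2, 1.0, 0.0], "twist": 1.0}, {"dp": [0.4, 1.0, -0.3], "twist": 1.0}, {"dp": [0.5, 1.0, -0.3], "twist": 0.0}, {"dp": [0.5, 1.0, -0.2], "twist": 0.0}, {"dp": [0.5, 1.0, -0.3], "twist": 0.0}, {"dp": [0.4, 1.0, -0.2], "twist": 0.0}]
```

Call:
step_arm:
  deltas:
    - {"dp":[-0.2,0.7,-1.0],"twist":0.0}
    - {"dp":[-0.2,0.7,-1.0],"twist":0.0}
    - {"dp":[-0.2,0.7,-1.0],"twist":0.0}
    - {"dp":[-0.3,0.7,-1.0],"twist":0.0}
    - {"dp":[-0.2,0.8,-1.0],"twist":0.0}
    - {"dp":[-0.3,0.7,-1.0],"twist":0.0}
    - {"dp":[-0.2,0.8,-1.0],"twist":0.0}
    - {"dp":[-0.3,0.8,-1.0],"twist":0.0}
    - {"dp":[-0.3,0.8,-1.0],"twist":0.0}
    - {"dp":[-0.2,0.6,-0.8],"twist":0.0}
    - {"dp":[-0.7,1.0,0.1],"twist":0.0}
    - {"dp":[-0.7,1.0,0.1],"twist":0.0}

```text
time_s: 17.7
ee_pos: [0.0911, 0.18, 0.3884]
eef_rot: [-2.108, 0.784, 1.844]
force: [1.4, -0.6, -0.3]
grip_width: 0.0944
grip_force: 0.0
```

Call:
step_arm:
  deltas:
    - {"dp":[-0.7,1.0,0.1],"twist":1.0}
    - {"dp":[-0.6,1.0,0.1],"twist":1.0}
    - {"dp":[-0.5,1.0,0.0],"twist":1.0}
    - {"dp":[-0.4,1.0,0.1],"twist":1.0}
    - {"dp":[-0.3,1.0,0.0],"twist":1.0}
    - {"dp":[-0.3,1.0,0.1],"twist":1.0}
    - {"dp":[-0.2,1.0,0.0],"twist":1.0}

```text
time_s: 18.4
ee_pos: [0.2782, -0.0623, 0.3527]
eef_rot: [-2.632, 1.142, 1.222]
force: [0.6, -0.3, 0.5]
grip_width: 0.0941
grip_force: 0.0
```

```bash
python3 o.py
cat > grasp.py <<'E'
from plan import *
B=np.array([.481,-.157]) # bottle axis
E
python3 - <<'E'
from plan import *
from h import world
q0=ctrl.get_obs()['qpos'];p,T=fk(q0,P);print(desc(q0)); Y=T.as_matrix()
for s in np.arange(-90,90,.5):
    y=Y[:,1]*np.cos(np.radians(s))-Y[:,0]*np.sin(np.radians(s))
    if abs(y[2])<.005: print('twist needed',s)
# refine bottle/plate from top and side
import scipy.optimize as so
for n in ('top','side'):
    im,d=ctrl.camera(n)
    for lab in ('bottle','round_plate'):
        for r in ctrl.cut_out(n,lab)[:3]:
            X=world(n,d,r['pixels'])
            if lab=='bottle':
                S=X[(X[:,2]>.03)&(X[:,2]<.098)]; C=X[(X[:,2]>.12)]
                if len(S)<15: continue
                f=so.least_squares(lambda c:np.hypot(S[:,0]-c[0],S[:,1]-c[1])-.024,S[:,:2].mean(0)+0.,loss='soft_l1',f_scale=.002)
                print(n,lab,round(r['conf'],2),f.x.round(4),'cap top',C[:,:2].mean(0).round(4) if len(C) else '',np.percentile(X[:,2],[98]).round(3))
            else:
                S=X[(X[:,2]>.005)]; c,rad=cv2.minEnclosingCircle(S[:,:2].astype(np.float32)) if 0 else (S[:,:2].mean(0),0)
                print(n,lab,round(r['conf'],2),c.round(4),((np.percentile(S,2,0)+np.percentile(S,98,0))/2).round(4),np.median(S[:,2]).round(4))
E
```

```text
18.4 [ 0.121  0.178  1.732 -0.677  2.249  0.665] [ 0.2782 -0.0623  0.3527] [-2.632  1.142  1.222]
q [ 0.12  0.18  1.73 -0.68  2.25  0.67] tcp [ 0.278 -0.062  0.353] wrist [0.476 0.095 0.451] az -142 e 21
twist needed 12.5
top bottle 0.84 [ 0.4835 -0.1616] cap top [ 0.4836 -0.1606] [0.137]
top bottle 0.78 [ 0.3552 -0.2161] cap top [ 0.3556 -0.2147] [0.129]
top bottle 0.6 [ 0.5227 -0.2917] cap top [ 0.5223 -0.2907] [0.129]
top round_plate 0.68 [0.6294 0.0368] [0.6296 0.0372 0.0108] 0.01
side bottle 0.89 [ 0.4766 -0.1215] cap top [ 0.4836 -0.1564] [0.134]
side bottle 0.67 [ 0.3575 -0.2172] cap top [ 0.3574 -0.2134] [0.127]
side bottle 0.44 [ 0.5246 -0.2924] cap top [ 0.4894 -0.1706] [0.092]
side round_plate 0.89 [0.6309 0.0401] [0.6314 0.0385 0.0097] 0.0098
```

```bash
cat >> sim.py <<'E'
def gen3(tgts,q=None,n=24,tw=lambda i:0.,step=.05,tol=.004):
    """TCP targets (x,y,z[,step])"""
    if q is None: q=ctrl.get_obs()['qpos'].copy()
    rows=[]
    for s in tgts:
        st=s[3] if len(s)>3 else step; k=0
        while len(rows)<n and k<40:
            p,T=fk(q,P); d=np.array(s[:3])-p; L=np.linalg.norm(d)
            if L<tol: break
            d=d*min(1,st/L); v=T.inv().apply(d)/.04; v=np.round(v/max(1,np.abs(v).max()),2)+0.; t=tw(len(rows))
            rows.append((v,t)); q=row(q,T.apply(v*.04),np.radians(4*t)); k+=1
        print(len(rows),desc(q))
    for i in range(0,len(rows),12): print(js.dumps([{"dp":[float(x) for x in v],"twist":t} for v,t in rows[i:i+12]]))
    return q
E
python3 - <<'E'
from plan import *
G=np.array([.4835,-.159,.083]); z=fk(ctrl.get_obs()['qpos'],P)[1].as_matrix()[:,2]
pre=G-.121*z; print(pre,z)
q=gen3([[.59,-.07,.30],list(pre)],tw=lambda i:1. if i<3 else .12 if i<4 else 0.)
for nm,c in (('lift',[.4835,-.159,.24]),('over',[.6305,.0385,.24]),('plate',[.6305,.0385,.085])):
    x,i=goto(q,np.array(c)+.019*z); print(nm,i,desc(x))
E
```

```text
[ 0.57176923 -0.08884629  0.126909  ] [-0.72949775 -0.57978275 -0.36288426]
7 q [ 0.06  0.96  0.67 -0.92  2.4   0.55] tcp [ 0.59 -0.07  0.3 ] wrist [0.787 0.088 0.398] az -141 e 21
11 q [ 0.04  1.06  0.89 -0.73  2.17  0.84] tcp [ 0.572 -0.089  0.127] wrist [0.768 0.069 0.225] az -141 e 21
[{"dp": [0.35, 0.9, -0.8], "twist": 1.0}, {"dp": [0.41, 0.87, -0.8], "twist": 1.0}, {"dp": [0.47, 0.84, -0.8], "twist": 1.0}, {"dp": [0.52, 0.81, -0.8], "twist": 0.12}, {"dp": [0.53, 0.8, -0.8], "twist": 0.0}, {"dp": [0.52, 0.8, -0.81], "twist": 0.0}, {"dp": [0.21, 0.39, -0.46], "twist": 0.0}, {"dp": [1.0, 0.03, 0.57], "twist": 0.0}, {"dp": [1.0, 0.03, 0.58], "twist": 0.0}, {"dp": [1.0, 0.02, 0.57], "twist": 0.0}, {"dp": [0.79, 0.02, 0.46], "twist": 0.0}]
lift 5 q [-0.07  0.69  1.29 -0.81  2.07  0.77] tcp [ 0.47  -0.17   0.233] wrist [ 0.666 -0.012  0.331] az -141 e 21
over 4 q [ 0.18  1.15  0.48 -0.83  2.49  0.66] tcp [0.616 0.025 0.231] wrist [0.812 0.182 0.329] az -141 e 21
plate 4 q [ 0.18  1.32  0.51 -0.67  2.35  0.86] tcp [0.617 0.027 0.078] wrist [0.813 0.185 0.176] az -141 e 21
```

Call:
step_arm:
  deltas:
    - {"dp":[0.35,0.9,-0.8],"twist":1.0}
    - {"dp":[0.41,0.87,-0.8],"twist":1.0}
    - {"dp":[0.47,0.84,-0.8],"twist":1.0}
    - {"dp":[0.52,0.81,-0.8],"twist":0.12}
    - {"dp":[0.53,0.8,-0.8],"twist":0.0}
    - {"dp":[0.52,0.8,-0.81],"twist":0.0}
    - {"dp":[0.21,0.39,-0.46],"twist":0.0}
    - {"dp":[1.0,0.03,0.57],"twist":0.0}
    - {"dp":[1.0,0.03,0.58],"twist":0.0}
    - {"dp":[1.0,0.02,0.57],"twist":0.0}
    - {"dp":[0.79,0.02,0.46],"twist":0.0}

```text
time_s: 19.8
ee_pos: [0.5688, -0.0872, 0.129]
eef_rot: [-3.124, 1.201, 0.691]
force: [-0.9, -0.3, 0.3]
grip_width: 0.094
grip_force: 0.0
```

```bash
python3 o.py
python3 - <<'E'
from plan import *
import cv2
from h import world,shot
o=ctrl.get_obs(); p,T=fk(o['qpos'],P); Y=T.as_matrix(); print(desc(o['qpos']),Y[:,1].round(3))
im,d=shot('wrist','w1')
M=np.eye(4); M[:3,:3]=R.from_euler('xyz',o['eef_rot']).as_matrix(); M[:3,3]=o['ee_pos']
import scipy.optimize as so
for r in ctrl.cut_out('wrist','bottle')[:3]:
    X=world('wrist',d,r['pixels'],M); S=X[(X[:,2]>.035)&(X[:,2]<.098)]
    if len(S)<30: continue
    f=so.least_squares(lambda c:np.hypot(S[:,0]-c[0],S[:,1]-c[1])-.024,S[:,:2].mean(0)-.02*np.array([.78,.62]),loss='soft_l1',f_scale=.002)
    print(r['conf'],f.x.round(4),np.percentile(X[:,2],[2,98]).round(3))
G=np.array([.4835,-.159,.083])+.019*Y[:,2]
gen3([[*(G-.05*Y[:,2])],[*G,.02]],tol=.002)
E
```

```text
19.8 [ 0.044  1.052  0.9   -0.728  2.172  0.841] [ 0.5688 -0.0872  0.129 ] [-3.124  1.201  0.691]
q [ 0.04  1.05  0.9  -0.73  2.17  0.84] tcp [ 0.569 -0.087  0.129] wrist [0.766 0.07  0.227] az -141 e 21 [ 0.625 -0.781 -0.006]
0.88 [ 0.4834 -0.1617] [0.01 0.13]
0.75 [ 0.5225 -0.2917] [0.003 0.12 ]
0.7 [ 0.3554 -0.216 ] [0.004 0.122]
3 q [-0.03  0.96  1.18 -0.72  2.    0.92] tcp [ 0.506 -0.141  0.094] wrist [0.704 0.016 0.19 ] az -142 e 21
6 q [-0.07  0.92  1.31 -0.73  1.9   0.96] tcp [ 0.47  -0.17   0.076] wrist [ 0.668 -0.013  0.173] az -142 e 21
[{"dp": [0.02, 0.04, 1.0], "twist": 0.0}, {"dp": [0.02, 0.04, 1.0], "twist": 0.0}, {"dp": [0.01, 0.01, 0.2], "twist": 0.0}, {"dp": [0.0, 0.0, 0.5], "twist": 0.0}, {"dp": [0.0, 0.0, 0.5], "twist": 0.0}, {"dp": [0.0, 0.0, 0.25], "twist": 0.0}]
```

View pics/w1.png

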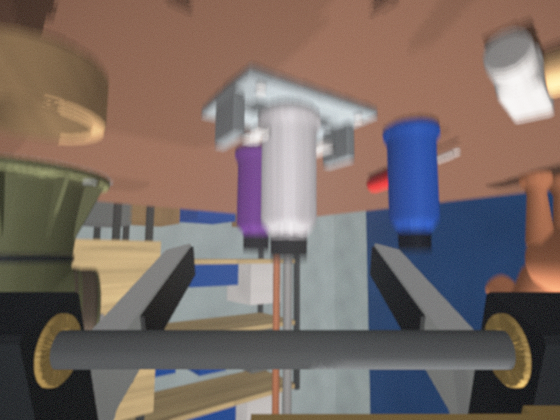

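Call:
step_arm:
  deltas:
    - {"dp":[0.02,0.06,1.0],"twist":0}
    - {"dp":[0.02,0.06,0.9],"twist":0}
    - {"dp":[0,0,0.6],"twist":0}
    - {"dp":[0,0,0.5],"twist":0}
    - {"dp":[0,0,0.3],"twist":0}
    - {"dp":[0,0,0.1],"twist":0}

```text
time_s: 20.5
ee_pos: [0.4743, -0.1706, 0.0826]
eef_rot: [-3.133, 1.199, 0.682]
force: [0.4, 0.9, 0.6]
grip_width: 0.0938
grip_force: 0.0
```

Call:
step_arm:
  deltas:
    - {"dp":[0,0,0],"twist":0}
    - {"dp":[0,0,0],"twist":0}
    - {"dp":[0,0,0],"twist":0}
    - {"dp":[0,0,0],"twist":0}
    - {"dp":[0,0,0],"twist":0}
    - {"dp":[0,0,0],"twist":0}
    - {"dp":[0,0,0],"twist":0}
  gripper: -1
  squeeze: 40

```text
time_s: 21.2
ee_pos: [0.4738, -0.1706, 0.0806]
eef_rot: [-3.128, 1.2, 0.685]
force: [-1.0, 1.1, 0.4]
grip_width: 0.0474
grip_force: 40.0
```

```bash
python3 o.py
python3 - <<'E'
from plan import *
o=ctrl.get_obs(); p,T=fk(o['qpos'],P); z=T.as_matrix()[:,2]; print(desc(o['qpos']),'grasp pt',(p-.019*z).round(4),o['grip_width'],o['grip_force'],o['force'].round(1))
gen3([[p[0],p[1],p[2]+.06,.02],[p[0],p[1],.25]])
E
```

```text
21.2 [-0.075  0.917  1.296 -0.735  1.908  0.952] [ 0.4738 -0.1706  0.0806] [-3.128  1.2    0.685]
q [-0.07  0.92  1.3  -0.74  1.91  0.95] tcp [ 0.474 -0.171  0.081] wrist [ 0.671 -0.014  0.179] az -142 e 21 grasp pt [ 0.4877 -0.1596  0.0875] 0.047352078174158305 39.997193813323975 [-1.   1.1  0.4]
3 q [-0.07  0.82  1.3  -0.76  1.97  0.89] tcp [ 0.474 -0.171  0.141] wrist [ 0.671 -0.014  0.239] az -142 e 21
6 q [-0.08  0.69  1.26 -0.82  2.1   0.74] tcp [ 0.474 -0.171  0.25 ] wrist [ 0.671 -0.014  0.348] az -142 e 21
[{"dp": [-0.47, 0.0, -0.18], "twist": 0.0}, {"dp": [-0.47, 0.0, -0.18], "twist": 0.0}, {"dp": [-0.46, -0.01, -0.18], "twist": 0.0}, {"dp": [-1.0, 0.0, -0.39], "twist": 0.0}, {"dp": [-1.0, -0.01, -0.39], "twist": 0.0}, {"dp": [-0.55, 0.0, -0.21], "twist": 0.0}]
```

Call:
step_arm:
  deltas:
    - {"dp":[-0.3,0,-0.12],"twist":0}
    - {"dp":[-0.47,0,-0.18],"twist":0}
    - {"dp":[-0.47,0,-0.18],"twist":0}
    - {"dp":[-0.47,0,-0.18],"twist":0}
    - {"dp":[-0.8,0,-0.31],"twist":0}
    - {"dp":[-0.8,0,-0.31],"twist":0}
    - {"dp":[-0.7,0,-0.27],"twist":0}
    - {"dp":[-0.4,0,-0.15],"twist":0}
  squeeze: 50

```text
time_s: 22.0
ee_pos: [0.474, -0.1717, 0.2727]
eef_rot: [-3.136, 1.198, 0.679]
force: [-0.5, 1.8, -2.8]
grip_width: 0.0471
grip_force: 50.0
```

```bash
python3 o.py
python3 - <<'E'
from plan import *
from h import world,shot
import scipy.optimize as so
o=ctrl.get_obs(); p,T=fk(o['qpos'],P); z=T.as_matrix()[:,2]; g=p-.019*z; print(desc(o['qpos']),g.round(4),o['grip_width'],o['grip_force'],o['force'].round(1))
im,d=shot('side','s3')
for r in ctrl.cut_out('side','bottle')[:4]:
    X=world('side',d,r['pixels']); m=np.linalg.norm(X[:,:2]-g[:2],axis=1)<.08; S=X[m]
    print(round(r['conf'],2),np.round(np.multiply(r['rect'],[560,420,560,420])),m.sum(),S.min(0).round(3) if m.any() else '',S.max(0).round(3) if m.any() else '')
cv2=__import__('cv2'); cv2.imwrite('pics/s3c.png',cv2.resize(im[60:230,230:430,::-1],(800,680))[:600])
E
```

```text
22.0 [-0.077  0.662  1.241 -0.841  2.125  0.71 ] [ 0.474  -0.1717  0.2727] [-3.136  1.198  0.679]
q [-0.08  0.66  1.24 -0.84  2.12  0.71] tcp [ 0.474 -0.172  0.273] wrist [ 0.671 -0.015  0.371] az -141 e 21 [ 0.4879 -0.1607  0.2796] 0.04709612255880004 49.99576270580292 [-0.5  1.8 -2.8]
0.82 [352. 152. 373. 193.] 0  
0.73 [319. 119. 333. 143.] 282 [ 0.459 -0.167  0.2  ] [ 0.511 -0.132  0.263]
0.61 [311. 138. 327. 164.] 2 [ 0.502 -0.219  0.042] [ 0.505 -0.216  0.044]
0.3 [330. 138. 376. 145.] 0
```

View pics/s3c.png

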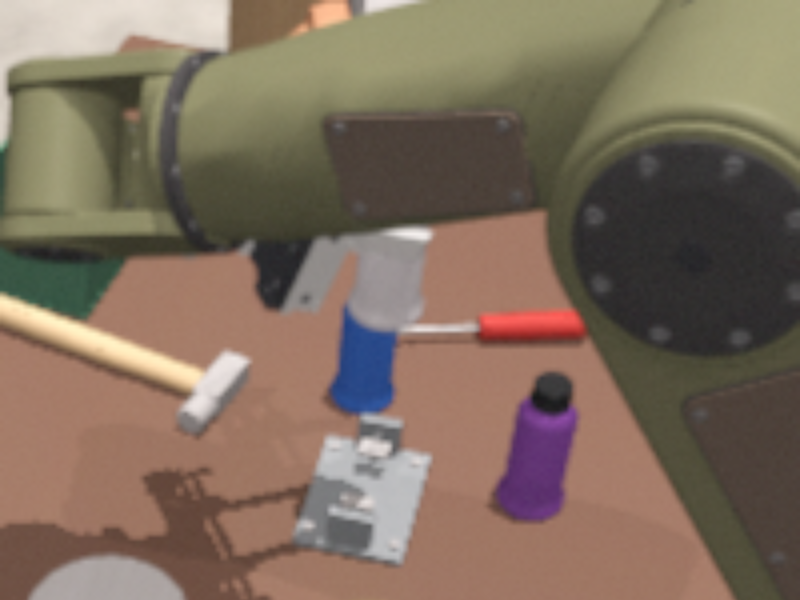

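Call:
step_arm:
  deltas:
    - {"dp":[0,0,0],"twist":-0.5}
    - {"dp":[0,0,0],"twist":-1}
    - {"dp":[0,0,0],"twist":-1}
    - {"dp":[0,0,0],"twist":-1}
    - {"dp":[0,0,0],"twist":-1}
    - {"dp":[0,0,0],"twist":-1}
    - {"dp":[0,0,0],"twist":-1}
    - {"dp":[0,0,0],"twist":-1}
    - {"dp":[0,0,0],"twist":-1}
    - {"dp":[0,0,0],"twist":-1}
    - {"dp":[0,0,0],"twist":-1}
    - {"dp":[0,0,0],"twist":-1}

```text
time_s: 23.3
ee_pos: [0.4737, -0.1717, 0.268]
eef_rot: [-2.06, 0.696, 1.913]
force: [0.6, -0.2, -2.8]
grip_width: 0.0471
grip_force: 50.0
```

Call:
step_arm:
  deltas:
    - {"dp":[0,0,0],"twist":-1}
    - {"dp":[0,0,0],"twist":-1}
    - {"dp":[0,0,0],"twist":-1}
    - {"dp":[0,0,0],"twist":-1}
    - {"dp":[0,0,0],"twist":-1}
    - {"dp":[0,0,0],"twist":-1}
    - {"dp":[0,0,0],"twist":-1}
    - {"dp":[0,0,0],"twist":-1}
    - {"dp":[0,0,0],"twist":-1}
    - {"dp":[0,0,0],"twist":-1}
    - {"dp":[0,0,0],"twist":-1}
    - {"dp":[0,0,0],"twist":-1}

```text
time_s: 24.5
ee_pos: [0.4737, -0.1717, 0.268]
eef_rot: [-1.941, -0.074, 2.27]
force: [0.0, 0.6, -2.9]
grip_width: 0.0474
grip_force: 50.0
```

Call:
step_arm:
  deltas:
    - {"dp":[0,0,0],"twist":-1}
    - {"dp":[0,0,0],"twist":-1}
    - {"dp":[0,0,0],"twist":-1}
    - {"dp":[0,0,0],"twist":-1}
    - {"dp":[0,0,0],"twist":-1}
    - {"dp":[0,0,0],"twist":-1}
    - {"dp":[0,0,0],"twist":-1}
    - {"dp":[0,0,0],"twist":-1}
    - {"dp":[0,0,0],"twist":-1}
    - {"dp":[0,0,0],"twist":-1}
    - {"dp":[0,0,0],"twist":-1}
    - {"dp":[0,0,0],"twist":-1}

```text
time_s: 25.7
ee_pos: [0.4737, -0.1717, 0.268]
eef_rot: [-2.137, -0.834, 2.682]
force: [-0.1, -0.4, -2.6]
grip_width: 0.0468
grip_force: 50.0
```

Call:
step_arm:
  deltas:
    - {"dp":[0,0,0],"twist":-1}
    - {"dp":[0,0,0],"twist":-1}
    - {"dp":[0,0,0],"twist":-1}
    - {"dp":[0,0,0],"twist":-1}
    - {"dp":[0,0,0],"twist":-1}
    - {"dp":[0,0,0],"twist":-1}
    - {"dp":[0,0,0],"twist":-0.5}
    - {"dp":[0,0,0],"twist":0}
    - {"dp":[0,0,0],"twist":0}
    - {"dp":[0,0,0],"twist":0}
    - {"dp":[0,0,0],"twist":0}
    - {"dp":[0,0,0],"twist":0}

```text
time_s: 26.9
ee_pos: [0.474, -0.1717, 0.2696]
eef_rot: [-2.659, -1.15, -2.991]
force: [0.1, 0.5, -2.4]
grip_width: 0.047
grip_force: 50.0
```

```bash
python3 o.py
python3 - <<'E'
from plan import *
from h import world,shot
o=ctrl.get_obs(); p,T=fk(o['qpos'],P); 
T0=R.from_euler('xyz',[-3.136,1.198,.679]); b=(T*T0.inv()).apply([0,0,1]); print(desc(o['qpos']),o['grip_width'],o['grip_force'],'bottle tilt',np.degrees(np.arccos(b[2])))
im,d=shot('side','s4'); cv2=__import__('cv2'); cv2.imwrite('pics/s4c.png',cv2.resize(im[60:210,230:430,::-1],(800,600)))
E
```

```text
26.9 [-0.077  0.666  1.243 -0.84   2.123 -2.219] [ 0.474  -0.1717  0.2696] [-2.659 -1.15  -2.991]
q [-0.08  0.67  1.24 -0.84  2.12 -2.22] tcp [ 0.474 -0.172  0.27 ] wrist [ 0.671 -0.015  0.368] az -142 e 21 0.04696025251845295 49.99392628669739 bottle tilt 135.8569521570938
```

View pics/s4c.png

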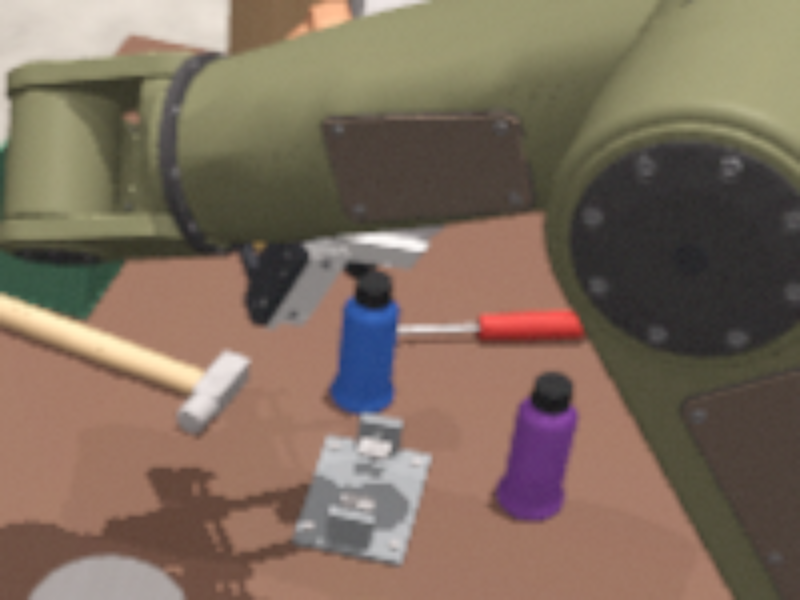

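Call:
step_arm:
  deltas:
    - {"dp":[0,0,0],"twist":0}
    - {"dp":[0,0,0],"twist":0}
    - {"dp":[0,0,0],"twist":0}
    - {"dp":[0,0,0],"twist":0}
    - {"dp":[0,0,0],"twist":0}
    - {"dp":[0,0,0],"twist":0.5}
    - {"dp":[0,0,0],"twist":1}
    - {"dp":[0,0,0],"twist":1}
    - {"dp":[0,0,0],"twist":1}
    - {"dp":[0,0,0],"twist":1}
    - {"dp":[0,0,0],"twist":1}
    - {"dp":[0,0,0],"twist":1}

```text
time_s: 28.15
ee_pos: [0.474, -0.1717, 0.2697]
eef_rot: [-2.135, -0.827, 2.678]
force: [1.2, -0.1, -2.8]
grip_width: 0.0474
grip_force: 50.0
```

Call:
step_arm:
  deltas:
    - {"dp":[0,0,0],"twist":1}
    - {"dp":[0,0,0],"twist":1}
    - {"dp":[0,0,0],"twist":1}
    - {"dp":[0,0,0],"twist":1}
    - {"dp":[0,0,0],"twist":1}
    - {"dp":[0,0,0],"twist":1}
    - {"dp":[0,0,0],"twist":1}
    - {"dp":[0,0,0],"twist":1}
    - {"dp":[0,0,0],"twist":1}
    - {"dp":[0,0,0],"twist":1}
    - {"dp":[0,0,0],"twist":1}
    - {"dp":[0,0,0],"twist":1}

```text
time_s: 29.35
ee_pos: [0.474, -0.1717, 0.2697]
eef_rot: [-1.942, -0.067, 2.268]
force: [-0.2, 0.7, -2.5]
grip_width: 0.0472
grip_force: 50.0
```

Call:
step_arm:
  deltas:
    - {"dp":[0,0,0],"twist":1}
    - {"dp":[0,0,0],"twist":1}
    - {"dp":[0,0,0],"twist":1}
    - {"dp":[0,0,0],"twist":1}
    - {"dp":[0,0,0],"twist":1}
    - {"dp":[0,0,0],"twist":1}
    - {"dp":[0,0,0],"twist":1}
    - {"dp":[0,0,0],"twist":1}
    - {"dp":[0,0,0],"twist":1}
    - {"dp":[0,0,0],"twist":1}
    - {"dp":[0,0,0],"twist":1}
    - {"dp":[0,0,0],"twist":1}

```text
time_s: 30.55
ee_pos: [0.474, -0.1717, 0.2697]
eef_rot: [-2.065, 0.703, 1.907]
force: [-0.1, -0.3, -2.5]
grip_width: 0.0469
grip_force: 50.0
```

Call:
step_arm:
  deltas:
    - {"dp":[0,0,0],"twist":1}
    - {"dp":[0,0,0],"twist":1}
    - {"dp":[0,0,0],"twist":1}
    - {"dp":[0,0,0],"twist":1}
    - {"dp":[0,0,0],"twist":1}
    - {"dp":[0,0,0],"twist":1}
    - {"dp":[0,0,0],"twist":1}
    - {"dp":[0,0,0],"twist":1}
    - {"dp":[0,0,0],"twist":1}
    - {"dp":[0,0,0],"twist":1}
    - {"dp":[0,0,0],"twist":1}
    - {"dp":[0,0,0],"twist":0.5}

```text
time_s: 31.75
ee_pos: [0.474, -0.1717, 0.2697]
eef_rot: [-3.136, 1.2, 0.677]
force: [0.2, -1.4, -2.2]
grip_width: 0.047
grip_force: 50.0
```

```bash
python3 o.py
python3 - <<'E'
from plan import *
from h import world
o=ctrl.get_obs(); p,T=fk(o['qpos'],P); z=T.as_matrix()[:,2]; g=p-.019*z
T0=R.from_euler('xyz',[-3.128,1.2,.685]); rv=(T*T0.inv()).as_rotvec(); print(desc(o['qpos']),'rotvec vs grasp',rv.round(4))
im,d=ctrl.camera('side')
for r in ctrl.cut_out('side','bottle')[:4]:
    X=world('side',d,r['pixels']); m=np.linalg.norm(X[:,:2]-g[:2],axis=1)<.08; S=X[m&(X[:,2]>.15)]
    if len(S)>20: print(round(r['conf'],2),len(S),S.min(0).round(3),S.max(0).round(3))
# TCP target: bottle axis on plate centre. axis offset from grasp pt at grasp: bottle(.4835,-.160)-g0(.4877,-.1596)
off=np.array([-.004,0])
C=np.array([.6305,.0385]); gz=.010+.0795
t=np.r_[C-off,gz]+.019*z; print(t)
q=gen3([[t[0],t[1],p[2]],[t[0],t[1],t[2]+.03],[t[0],t[1],t[2]+.003,.01]],tol=.002)
E
```

```text
31.75 [-0.077  0.666  1.243 -0.84   2.123  0.715] [ 0.474  -0.1717  0.2697] [-3.136  1.2    0.677]
q [-0.08  0.67  1.24 -0.84  2.12  0.72] tcp [ 0.474 -0.172  0.27 ] wrist [ 0.671 -0.015  0.368] az -142 e 21 rotvec vs grasp [-0.0024 -0.0017  0.    ]
0.65 280 [ 0.459 -0.168  0.197] [ 0.507 -0.132  0.258]
[0.62063567 0.02748072 0.08261844]
6 q [ 0.18  1.16  0.38 -0.93  2.56  0.54] tcp [0.62  0.027 0.27 ] wrist [0.817 0.184 0.368] az -141 e 21
10 q [ 0.18  1.29  0.48 -0.71  2.39  0.82] tcp [0.621 0.028 0.113] wrist [0.818 0.185 0.211] az -141 e 21
13 q [ 0.18  1.32  0.48 -0.69  2.37  0.84] tcp [0.62  0.027 0.086] wrist [0.818 0.185 0.184] az -141 e 21
[{"dp": [0.39, -0.29, -1.0], "twist": 0.0}, {"dp": [0.39, -0.29, -1.0], "twist": 0.0}, {"dp": [0.39, -0.29, -1.0], "twist": 0.0}, {"dp": [0.39, -0.29, -1.0], "twist": 0.0}, {"dp": [0.39, -0.29, -1.0], "twist": 0.0}, {"dp": [0.23, -0.12, -0.64], "twist": 0.0}, {"dp": [1.0, 0.01, 0.39], "twist": 0.0}, {"dp": [1.0, 0.0, 0.38], "twist": 0.0}, {"dp": [1.0, 0.01, 0.39], "twist": 0.0}, {"dp": [0.66, 0.0, 0.25], "twist": 0.0}, {"dp": [0.23, 0.0, 0.09], "twist": 0.0}, {"dp": [0.23, 0.0, 0.09], "twist": 0.0}]
[{"dp": [0.17, 0.0, 0.07], "twist": 0.0}]
```

Call:
step_arm:
  deltas:
    - {"dp":[0.2,-0.15,-0.5],"twist":0}
    - {"dp":[0.39,-0.29,-1.0],"twist":0}
    - {"dp":[0.39,-0.29,-1.0],"twist":0}
    - {"dp":[0.39,-0.29,-1.0],"twist":0}
    - {"dp":[0.39,-0.29,-1.0],"twist":0}
    - {"dp":[0.39,-0.26,-1.0],"twist":0}
    - {"dp":[0.2,0,0],"twist":0}
    - {"dp":[0.8,0,0.31],"twist":0}
    - {"dp":[0.8,0,0.31],"twist":0}
    - {"dp":[0.8,0,0.31],"twist":0}
    - {"dp":[0.4,0,0.15],"twist":0}
    - {"dp":[0,0,0],"twist":0}

```text
time_s: 33.05
ee_pos: [0.6146, 0.0158, 0.1405]
eef_rot: [-3.123, 1.205, 0.693]
force: [-0.4, -1.2, -2.6]
grip_width: 0.0468
grip_force: 50.0
```

```bash
python3 o.py
python3 - <<'E'
from plan import *
from h import world
o=ctrl.get_obs(); p,T=fk(o['qpos'],P); z=T.as_matrix()[:,2]; g=p-.019*z
T0=R.from_euler('xyz',[-3.128,1.2,.685]); rv=(T*T0.inv()).as_rotvec(); print(desc(o['qpos']),'rotvec vs grasp',rv.round(4),'underside',g[2]-.0795)
for n in ('side','top'):
    im,d=ctrl.camera(n)
    for r in ctrl.cut_out(n,'bottle')[:4]:
        X=world(n,d,r['pixels']); m=np.linalg.norm(X[:,:2]-g[:2],axis=1)<.08; S=X[m&(X[:,2]>.03)]
        if len(S)>20: print(n,round(r['conf'],2),len(S),S.min(0).round(3),S.max(0).round(3))
C=np.array([.6305,.0385]); t=np.r_[C+[.004,0],.0895]+.019*z
q=gen3([[t[0],t[1],t[2]+.015],[t[0],t[1],t[2]+.002,.008]],tol=.0015)
E
```

```text
33.05 [ 0.166  1.225  0.543 -0.726  2.391  0.793] [0.6146 0.0158 0.1405] [-3.123  1.205  0.693]
q [ 0.17  1.22  0.54 -0.73  2.39  0.79] tcp [0.615 0.016 0.141] wrist [0.812 0.173 0.237] az -141 e 21 rotvec vs grasp [-0.0019  0.0054  0.0026] underside 0.0678457505528443
side 0.68 163 [0.6   0.022 0.068] [0.652 0.055 0.109]
top 0.91 352 [ 0.597 -0.     0.077] [0.649 0.051 0.205]
2 q [ 0.18  1.31  0.48 -0.69  2.38  0.83] tcp [0.621 0.027 0.098] wrist [0.817 0.185 0.196] az -141 e 21
4 q [ 0.18  1.32  0.48 -0.69  2.37  0.85] tcp [0.621 0.028 0.085] wrist [0.818 0.185 0.183] az -141 e 21
[{"dp": [1.0, -0.12, 0.15], "twist": 0.0}, {"dp": [0.2, -0.02, 0.03], "twist": 0.0}, {"dp": [0.19, 0.0, 0.07], "twist": 0.0}, {"dp": [0.11, 0.0, 0.04], "twist": 0.0}]
```

Call:
step_arm:
  deltas:
    - {"dp":[0.6,-0.12,0.0],"twist":0}
    - {"dp":[0.6,-0.02,0.18],"twist":0}
    - {"dp":[0.15,0.0,0.06],"twist":0}
    - {"dp":[0.1,0.0,0.04],"twist":0}
    - {"dp":[0,0,0],"twist":0}

```text
time_s: 33.75
ee_pos: [0.62, 0.0272, 0.0856]
eef_rot: [-3.132, 1.201, 0.684]
force: [0.4, 0.5, -1.6]
grip_width: 0.0471
grip_force: 50.0
```

Run:
```python
from plan import *
o=ctrl.get_obs(); p,T=fk(o['qpos'],P); z=T.as_matrix()[:,2]; g=p-.019*z
T0=R.from_euler('xyz',[-3.128,1.2,.685]); rv=(T*T0.inv()).as_rotvec(); print(o['time_s'],p.round(4),'rot',rv.round(4),'underside',(g[2]-.0795).round(4),'axis',(g[:2]-[.004,0]).round(4),o['force'].round(1))
```

```text
33.75 [0.62   0.0272 0.0856] rot [-0.0015 -0.0005  0.0024] underside 0.013 axis [0.6299 0.0383] [ 0.4  0.5 -1.6]
```

Lower in small steps until contact.

Call:
step_arm:
  deltas:
    - {"dp":[0.04,0,0.015],"twist":0}
    - {"dp":[0.03,0,0.012],"twist":0}
    - {"dp":[0,0,0],"twist":0}
    - {"dp":[0,0,0],"twist":0}

```text
time_s: 34.15
ee_pos: [0.62, 0.0274, 0.0826]
eef_rot: [-3.133, 1.201, 0.682]
force: [1.1, 0.6, 4.8]
grip_width: 0.047
grip_force: 50.0
```

```bash
python3 -c "
from h import *
o=ctrl.get_obs();print(o['ee_pos'],o['force'],o['moment'])"
```

```text
[0.61995609 0.02742881 0.08256096] [1.08815988 0.5558303  4.76192243] [-0.23981708  0.0376951  -0.05170807]
```

Call:
step_arm:
  deltas:
    - {"dp":[0,0,0],"twist":0}
    - {"dp":[0,0,0],"twist":0}
    - {"dp":[0,0,0],"twist":0}
  squeeze: 5

```text
time_s: 34.45
ee_pos: [0.6198, 0.0276, 0.0821]
eef_rot: [-3.131, 1.202, 0.684]
force: [-0.1, 1.5, 6.5]
grip_width: 0.0478
grip_force: 5.0
```

Call:
step_arm:
  deltas:
    - {"dp":[0,0,0],"twist":0}
    - {"dp":[0,0,0],"twist":0}
    - {"dp":[0,0,0],"twist":0}
    - {"dp":[0,0,0],"twist":0}
    - {"dp":[0,0,0],"twist":0}
    - {"dp":[0,0,0],"twist":0}
    - {"dp":[0,0,0],"twist":0}
  gripper: 1

```text
time_s: 35.15
ee_pos: [0.6198, 0.0274, 0.0815]
eef_rot: [-3.13, 1.202, 0.686]
force: [-0.2, 0.1, -0.1]
grip_width: 0.0938
grip_force: 0.0
```

Run:
```python
from plan import *
o=ctrl.get_obs(); p,T=fk(o['qpos'],P); z=T.as_matrix()[:,2]; print(o['grip_width'],o['grip_force'],o['force'].round(1),p.round(4))
q=o['qpos'].copy()
for d in (-.05*z,-.1*z,-.1*z+[0,0,.1],np.array([0,0,.15])): 
    print(d.round(3),desc(goto(q,p+d)[0]))
```

```text
0.09379329867359525 0.0 [-0.2  0.1 -0.1] [0.6198 0.0274 0.0815]
[0.036 0.029 0.018] q [ 0.22  1.41  0.24 -0.77  2.42  0.73] tcp [0.652 0.056 0.1  ] wrist [0.833 0.223 0.211] az -137 e 24
[0.073 0.058 0.036] q [ 0.28  1.35  0.24 -0.77  2.26  0.73] tcp [0.689 0.084 0.117] wrist [0.817 0.273 0.263] az -124 e 33
[0.073 0.058 0.136] q [ 0.3   1.24  0.24 -0.91  2.3   0.58] tcp [0.689 0.084 0.217] wrist [0.802 0.286 0.357] az -119 e 31
[0.   0.   0.15] q [ 0.18  1.17  0.43 -0.85  2.51  0.63] tcp [0.62  0.027 0.232] wrist [0.817 0.185 0.329] az -141 e 21
```

Call:
step_arm:
  deltas:
    - {"dp":[-0.4,0,-0.15],"twist":0}
    - {"dp":[-0.8,0,-0.31],"twist":0}
    - {"dp":[-0.8,0,-0.31],"twist":0}
    - {"dp":[-0.8,0,-0.31],"twist":0}
    - {"dp":[-0.4,0,-0.15],"twist":0}
    - {"dp":[0,0,0],"twist":0}
    - {"dp":[0,0,0],"twist":0}

```text
time_s: 35.85
ee_pos: [0.6198, 0.0267, 0.2187]
eef_rot: [-3.13, 1.201, 0.685]
force: [-0.3, 0.0, -1.2]
grip_width: 0.0944
grip_force: 0.0
```

Run:
```python
from h import *
import scipy.optimize as so
print(ctrl.get_obs()['time_s'],ctrl.get_obs()['ee_pos'])
for n in ('side','top'):
    im,d=shot(n,n[0]+'9')
    for r in ctrl.cut_out(n,'bottle')[:4]:
        X=world(n,d,r['pixels']); S=X[(np.linalg.norm(X[:,:2]-[.63,.038],axis=1)<.08)&(X[:,2]>.012)]
        if len(S)>20:
            o=[]
            for lo,hi in ((.025,.065),(.065,.105)):
                B=S[(S[:,2]>lo)&(S[:,2]<hi)]
                if len(B)>8: o.append(so.least_squares(lambda c:np.hypot(B[:,0]-c[0],B[:,1]-c[1])-.024,[.63,.038],loss='soft_l1',f_scale=.002).x.round(4))
            print(n,r['conf'],len(S),S.min(0).round(3),S.max(0).round(3),*o)
    if n=='side': cv2.imwrite('pics/f.png',cv2.resize(im[120:270,180:380,::-1],(800,600)))
```

```text
35.85 [0.61979704 0.02674985 0.2186705 ]
side 0.65 539 [0.604 0.017 0.012] [0.657 0.066 0.138] [0.6317 0.0354] [0.6318 0.0354]
top 0.78 309 [0.603 0.014 0.015] [0.653 0.062 0.141] [0.6299 0.0367] [0.6303 0.036 ]
```

View pics/f.png

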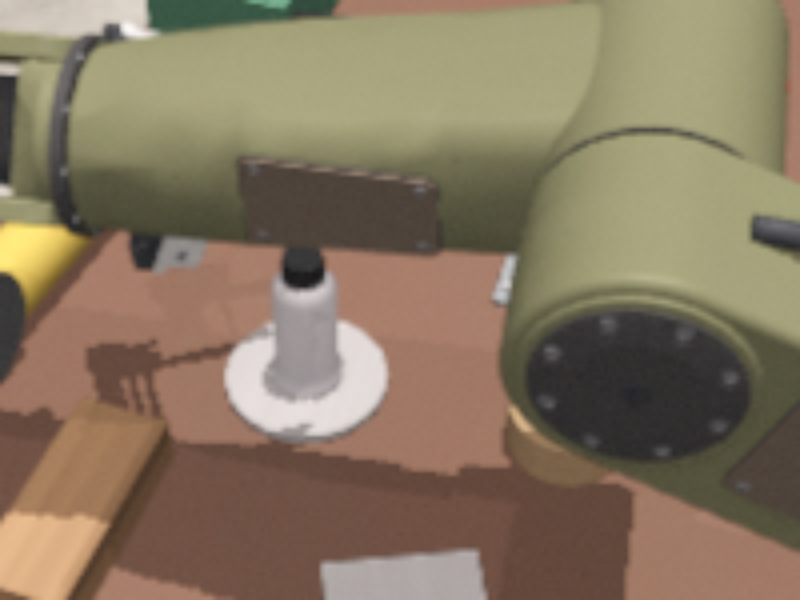

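The bottle stands upright near the middle of the round plate (crop pixel 303,340), and the gripper is clear of it. Handing in now.

```bash
python3 -c "
from station import ctrl
print(ctrl.hand_in())"
```

```text
the job is handed in; nothing more can be done
None
```

The job is handed in at about 36 s, verdict not shown: the bottle was pulled from the clip, held at about 136° for roughly 2 s, and now stands released about 3 mm from the round plate's centre; joint 6 briefly read 2.555 against its 2.55 limit, which could count against the run.

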